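# Fetch the valve from behind the cans

## Robot

A 7-joint arm with a two-finger parallel gripper is mounted at the origin on the work surface. World frame = base frame: x ahead of the robot, y to its left, z up, the work surface at z = 0. Lengths are in m, angles in rad, forces in N, time in s.
With the tool pointing down it reaches from about 0.425 to 0.925 m from the base axis. Payload 6.8 kg.
Tool frame: the origin (TCP) lies between the finger pads; the fingertips stand 11 mm ahead of it and the grasp point (between the pads) lies 8 mm behind it; z points along the fingers, y is the line along which they close (so a half turn about z gives the same grasp; the last joint's range is limited). The gripper opens to 85 mm and grips with 20 to 120 N. Pads are 22 mm wide; open, the fingers measure 114 mm over their backs; the gripper's body (76 mm by 85 mm) begins 54 mm behind the grasp point. The pads swing forward as they close: fully open they stand 13 mm farther back than shut.
Start: joints at [-1.433, 0.477, 0.022, 1.555, -0.011, 1.109, -0.083], TCP at [0.164, 0.655, 0.242] pointing down, gripper open.
Joint ranges: [-2.96, 2.96], [-0.34, 2.1], [-1.41, 1.46], [0.24, 2.44], [-1.37, 4.51], [0.17, 1.92], [-2.96, 2.96]. Speed limits (rad/s): [2.39, 2.39, 3.14, 3.14, 3.14, 3.14, 3.14].

## Interface

Orientations are given as a rotation vector (axis times angle).
In Python, from bench import r gives the robot as it stands.
- The arm moves only by the tool send_rows, never from a script. Its argument "deltas" is a list of rows, each an object of numbers: "dx", "dy", "dz": the shift along the world's x, y, z in mm; "rx", "ry", "rz": the turn, a rotation vector about the world's x, y, z in degrees. A call has 1 to 5 rows; each row is the pose to reach, as a shift and turn from the pose commanded when the call began; what a row does not reach only later rows make up. A row lasts 1/12 s, in which the tool goes at most 41.7 mm and 7.16 degrees, less where a joint would pass 70% of its speed; a pose out of reach is approached as far as the arm can. A call with a gripper value outside its range is refused whole. "jaw" is the finger opening in mm, from 0 to 85.4, set as the call begins (left out, the last holds). The fingers move at their own pace and stop on an object; "newtons" is the grip in N (left out, the last holds). Time passes only in rows, so rows that repeat a pose let the fingers close. It gives the time, the measured TCP pose, the force, the opening and the grip force at its end, in the units of the state.
- r.get_obs(): the state, without advancing time (a new reading comes with each control period).
- r.grab_frame(name): name is "scene" or "top" or "wrist"; returns a dict with "frame" (420x560x3 uint8, blue, green, red), "z_map" (420x560 float32, m along the optical axis (not along the pixel's ray), 0 where there is no reading), "vertical_fov" (degrees; the focal length in pixels is half the picture's height over the tangent of half this angle, whatever the lens; pixels are square), "cx", "cy" (the principal point, pixels), "xyz" and "orientation" of the camera in the world. Camera axes: x right, y down, z forward; pixel columns grow to the right and rows downward; lengths in m; the calibration is good to about 2 mm. The wrist camera is an equidistant fisheye: a pixel r from the principal point sees the ray r / f radians off the axis. A picture is of the moment at which its call begins.
- r.hand_in(): hands the job in; it is judged then, once.
The state is a dict: "clock": time; "joints": joint angles; "qvel": joint speeds; "tau": joint torques, N m; "tcp_pos": TCP position; "orientation": TCP orientation; "contact_force": force on the tool from outside, world axes, zero at the start; "moment": the same for the moment, N m; "grip_width": finger opening in m; "gripper_force": force on a finger pad.
Only numpy, scipy, OpenCV 4.12 (cv2) and the standard library are available. Lean on these libraries where they do the work, as an engineer would, in place of code of your own. Each camera call takes 0.05 s, during which the arm holds its last target. There are 200 camera calls.

## Task

Set the three coloured cans that crowd round the brass valve aside, upright on the black mat. When all three stand there, lay the valve upright (lever up) in the middle of the green cradle, its pipe along the cradle, and only then put each can back upright in the middle of the disc of its own colour. Knock nothing over and leave the dial gauge where it is.

Things in the scene. Friction and masses are not known exactly. Their poses are not given: they have to be found in the camera images.
- blue_can: blue upright can with a blue cap and a white paper band, loose: straight body 52 mm in diameter up to 105 mm above its foot, then a cap 42 mm in diameter up to 125 mm. About 0.2 kg. Origin: centre of its underside, z up. At the start it stands on the blue disc.
- red_can: red upright can with a red cap and a white paper band, loose: straight body 46 mm in diameter up to 100 mm above its foot, then a cap 36 mm in diameter up to 120 mm. About 0.2 kg. Origin: centre of its underside, z up. At the start it stands on the red disc.
- yellow_can: yellow upright can with a yellow cap and a white paper band, loose: straight body 54 mm in diameter up to 95 mm above its foot, then a cap 44 mm in diameter up to 115 mm. About 0.2 kg. Origin: centre of its underside, z up. At the start it stands on the yellow disc.
- mark_blue: flat blue disc, 76 mm in diameter and 2 mm thick, fixed on the grey board (its upper face is 8 mm above the bench): the place of the blue can. Origin: centre of its underside.
- mark_red: flat red disc, 76 mm in diameter and 2 mm thick, fixed on the grey board (its upper face is 8 mm above the bench): the place of the red can. Origin: centre of its underside.
- mark_yellow: flat yellow disc, 76 mm in diameter and 2 mm thick, fixed on the grey board (its upper face is 8 mm above the bench): the place of the yellow can. Origin: centre of its underside.
- valve: brass ball valve with a black lever on top, loose, lying on the grey board (6 mm above the bench) among the three cans: a middle block 34 mm long, 30 mm wide and 30 mm high, with round pipe ends (26 mm in diameter, 76 mm over all) along its x axis; the lever, 12 mm wide, lies along x above the block up to 42 mm. Take it across the block (along its y axis, 30 mm). About 0.3 kg. Origin: centre of the block's underside, x along the pipe, z up.
- cradle: green and steel assembly cradle, fixed: a block 100 mm long (x), 62 mm wide (y), with a flat steel top 40 mm above the bench; near its four corners (33 mm before and behind the middle along x) stand small dark cheeks, 12 mm high, that leave 46 mm between them across y. The valve lies on the steel top, its pipe along the cradle's x axis, between the cheeks, either way round. Origin: centre of the underside.
- mat: black rubber mat, fixed flat on the bench, 130 mm (x) by 300 mm (y), 4 mm thick: the side area. Origin: centre of its underside.
- dial_gauge: dial gauge on a round foot, loose, beyond the cradle: foot 60 mm in diameter, 109 mm high. Not to be disturbed. Origin: centre of its underside.
Not all that is in view belongs to the job. Of the things that look like the yellow_can, the smallest one is meant.

How it is judged:
By the outcome, as a careful person would: the job done as asked, in the order asked, and still so for the second after the job is handed in, with the robot touching nothing.
It also fails if it takes over 150 s, if anything falls off the work surface, if the arm or the gripper's body presses on something with over 40 N, if the wrist force passes 120 N, or if a joint passes its speed limit or range.

## Working session

There is one attempt and no reset: what is moved stays moved. The work goes in short steps, Python scripts to look and compute and a tool call to move; the robot and the scene stay as the last step left them, time stands still between calls to the robot, and variables do not carry over. Pictures are saved under pics/ and viewed, at most 14 in all, crops included, and the job is handed in when it is done.

Besides the shell and the picture viewer there is one more tool, called after "Emit:" in YAML: its name, and indented under it one key for each argument. send_rows: Moves the arm, as the interface text tells. Its arguments: {"type":"object","properties":{"deltas":{"type":"array","items":{"type":"object","properties":{"dx":{"type":"number"},"dy":{"type":"number"},"dz":{"type":"number"},"rx":{"type":"number"},"ry":{"type":"number"},"rz":{"type":"number"}}}},"jaw":{"type":"number"},"newtons":{"type":"number"}},"required":["deltas"]}

```bash
mkdir -p pics; ls; cat > h.py <<'E'
import numpy as np,cv2,pickle
from scipy.spatial.transform import Rotation as R
from bench import r
def grab(n,tag=None):
    g=r.grab_frame(n)
    if tag: cv2.imwrite(f'pics/{tag}.png',g['frame']); pickle.dump(g,open(f'pics/{tag}.pkl','wb'))
    return g
def rot(g):
    o=np.array(g['orientation']); return R.from_rotvec(o) if o.size==3 else R.from_matrix(o)
def foc(g): return g['frame'].shape[0]/2/np.tan(np.radians(g['vertical_fov'])/2)
def cloud(g):
    h,w=g['z_map'].shape; u,v=np.meshgrid(np.arange(w),np.arange(h)); f=foc(g); z=g['z_map']
    P=np.stack([(u-g['cx'])/f*z,(v-g['cy'])/f*z,z],-1)
    return rot(g).apply(P.reshape(-1,3)).reshape(h,w,3)+np.array(g['xyz'])
def ray(g,uv,zp):
    uv=np.atleast_2d(uv).astype(float); f=foc(g)
    d=np.c_[(uv[:,0]-g['cx'])/f,(uv[:,1]-g['cy'])/f,np.ones(len(uv))]
    d=rot(g).apply(d); o=np.array(g['xyz']); return o+d*((zp-o[2])/d[:,2])[:,None]
def st():
    s=r.get_obs(); return s
E
python3 - <<'E'
from h import *
a=grab('scene','s0');b=grab('top','t0')
for g in(a,b): print(g['xyz'],g['orientation'],g['vertical_fov'],g['cx'],g['cy'])
s=st();print(s['clock'],s['tcp_pos'],s['orientation'],s['grip_width'])
E
```

```text
pics
[ 1.03663391 -0.65101296  1.06945804] [-2.43080495 -0.75550773  0.26378637] 43.18489810587852 280.96526332020636 211.48170600843105
[ 0.46566327 -0.07361722  1.23393644] [-2.13932695  2.16517968 -0.16613659] 53.64225126503561 274.4604765631186 207.53939774341632
0.1 [0.16414049 0.65420191 0.24141864] [-3.85131387e-01 -3.11780224e+00  2.62216569e-03] 0.08537525785570192
```

View pics/s0.png

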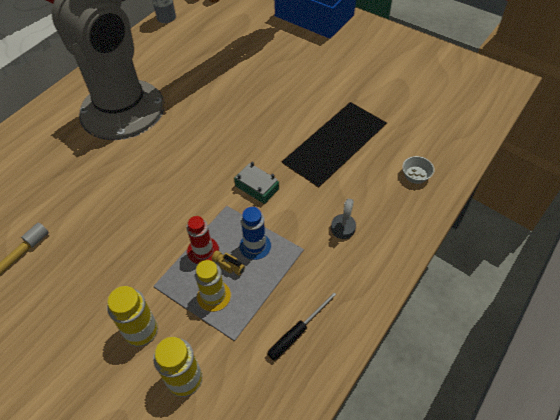

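View pics/t0.png

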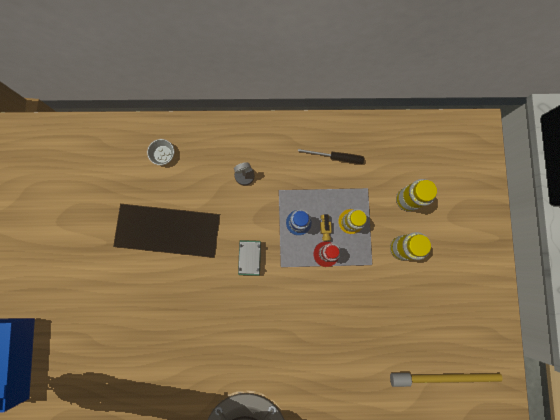

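The scene view has three yellow cans, at (136,315), (178,365) and (210,285). The last is clearly the smallest and stands on the yellow disc on the grey board. In the top view it is at (355,220), the blue cap at (300,219), red at (330,253), valve at (326,226), cradle at (250,258), mat at (167,230) and gauge at (244,173).

```bash
cat > m.py <<'E'
from h import *
a=pickle.load(open('pics/s0.pkl','rb'));b=pickle.load(open('pics/t0.pkl','rb'))
cv2.imwrite('pics/c0.png',np.hstack([cv2.resize(a['frame'][180:400,90:310],(400,400),interpolation=2),cv2.resize(b['frame'][150:280,230:360],(400,400),interpolation=2)]))
for n,g in(('scene',a),('top',b)):
    P=cloud(g); hsv=cv2.cvtColor(g['frame'],cv2.COLOR_BGR2HSV); H,S,V=cv2.split(hsv)
    M={'blue':(abs(H.astype(int)-115)<12)&(S>120),'red':((H<6)|(H>174))&(S>140),'yellow':(abs(H.astype(int)-28)<6)&(S>170)}
    reg=(P[...,0]>.42)&(P[...,0]<.85)&(P[...,1]>-.6)&(P[...,1]<.35)
    print(n)
    for c,m in M.items():
        for lo,hi,l in((.108,.16,'cap'),(.004,.013,'disc')):
            mm=(m&reg&(P[...,2]>lo)&(P[...,2]<hi)).astype(np.uint8)
            k,L,s,_=cv2.connectedComponentsWithStats(mm)
            for i in range(1,k):
                if s[i,4]>25:
                    q=P[L==i]; (cx,cy),rad=cv2.minEnclosingCircle(q[:,:2].astype(np.float32))
                    print(c,l,s[i,4],'circ',np.round([cx,cy,rad],4),'z',np.round(np.percentile(q[:,2],[5,50,95]),4))
    for nm,lo,hi,x0,x1,y0,y1 in(('cradle',.035,.045,.4,.62,-.0,.2),('gauge',.01,.13,.6,.8,-.02,.2)):
        mm=(P[...,2]>lo)&(P[...,2]<hi)&(P[...,0]>x0)&(P[...,0]<x1)&(P[...,1]>y0)&(P[...,1]<y1)
        q=P[mm]; print(nm,len(q),q.mean(0),q.min(0),q.max(0))
        if nm=='cradle': print(cv2.minAreaRect((q[:,:2]*1000).astype(np.float32)))
    mm=((V<45)&(P[...,2]<.012)&(P[...,1]>.08)&(P[...,1]<.5)&(P[...,0]>.42)&(P[...,0]<.75)).astype(np.uint8)
    k,L,s,_=cv2.connectedComponentsWithStats(mm); i=1+s[1:,4].argmax(); q=P[L==i];print('mat',len(q),cv2.minAreaRect((q[:,:2]*1000).astype(np.float32)),q[:,2].mean())
    brass=reg&(P[...,2]>.012)&(P[...,2]<.055)&(H>10)&(H<26)&(S>110)
    k,L,s,_=cv2.connectedComponentsWithStats(brass.astype(np.uint8))
    for i in range(1,k):
        if s[i,4]>25:
            q=P[L==i];print('brass',s[i],q.mean(0),q.max(0)[2],cv2.minAreaRect((q[:,:2]*1000).astype(np.float32)))
E
python3 m.py
```

```text
scene
blue cap 280 circ [ 0.5956 -0.1566  0.0217] z [0.1212 0.133  0.1363]
blue disc 207 circ [ 0.5969 -0.1587  0.037 ] z [0.005  0.0087 0.0112]
red cap 226 circ [ 0.5047 -0.238   0.0202] z [0.1133 0.128  0.1315]
red disc 52 circ [ 0.5156 -0.2109  0.017 ] z [0.0056 0.0092 0.0117]
red disc 89 circ [ 0.4908 -0.2567  0.0276] z [0.0053 0.0085 0.012 ]
yellow cap 359 circ [ 0.5952 -0.3135  0.0222] z [0.1134 0.1232 0.126 ]
yellow cap 862 circ [ 0.5205 -0.4645  0.0311] z [0.1278 0.1528 0.156 ]
yellow cap 91 circ [ 0.532  -0.4708  0.0316] z [0.1085 0.1129 0.1197]
yellow cap 908 circ [ 0.6654 -0.4889  0.0316] z [0.1342 0.1531 0.1562]
yellow cap 46 circ [ 0.6852 -0.5063  0.022 ] z [0.1089 0.1135 0.1183]
yellow disc 146 circ [ 0.6071 -0.3126  0.0349] z [0.0052 0.0087 0.012 ]
yellow disc 31 circ [ 0.5446 -0.4707  0.0214] z [0.0079 0.0109 0.0129]
cradle 166 [0.49445794 0.00743731 0.04047065] [4.49565041e-01 1.15442376e-04 3.50841322e-02] [0.54355236 0.01749141 0.04496458]
((496.5545349121094, 8.906288146972656), (94.0174331665039, 17.351911544799805), 0.15463246405124664)
gauge 521 [7.42332090e-01
[... 1122 characters left out ...]
 [ 0.599  -0.3135  0.0363] z [0.0052 0.0084 0.011 ]
cradle 169 [0.49496671 0.00724978 0.04029302] [0.44816539 0.00048906 0.03512565] [0.54487121 0.01807028 0.04468314]
((496.48614501953125, 9.128358840942383), (17.345916748046875, 96.72303771972656), 89.6133804321289)
gauge 340 [0.73574065 0.00269114 0.05344444] [ 0.60421625 -0.01996406  0.01000897] [0.7608703  0.14129591 0.1142332 ]
mat 23 ((565.9609375, 210.53768920898438), (32.10814666748047, 13.163045883178711), 63.059051513671875) 0.004839743032318291
brass [320 215  12  26 178] [ 0.57326573 -0.2339293   0.03314179] 0.05156421833671132 ((578.777099609375, -236.46324157714844), (73.83995056152344, 30.067758560180664), 1.1527122259140015)
```

View pics/c0.png

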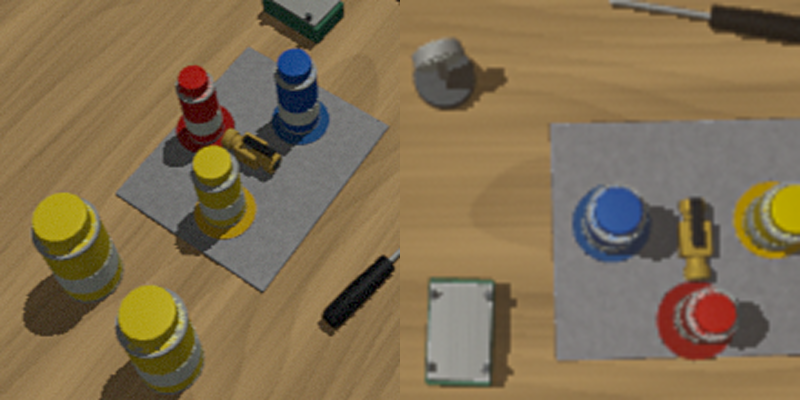

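The enlarged crop confirms it: the small yellow can on the yellow disc is the yellow_can, and the two big ones off the board are not. The cap heights (133/128/123 mm) and radii match the given sizes. I'll fix the cradle pose and start moving.

```bash
cat > c.py <<'E'
from h import *
for t in('s0','t0'):
    g=pickle.load(open(f'pics/{t}.pkl','rb'));P=cloud(g)
    mm=(P[...,2]>.035)&(P[...,2]<.056)&(abs(P[...,0]-.497)<.08)&(abs(P[...,1]+.0)<.08)
    q=P[mm];print(len(q),cv2.minAreaRect((q[:,:2]*1000).astype(np.float32)))
    ch=P[mm&(P[...,2]>.046)];print('cheek',len(ch),cv2.minAreaRect((ch[:,:2]*1000).astype(np.float32)))
E
python3 c.py
```

```text
730 ((494.6722717285156, -14.92435073852539), (63.60835647583008, 96.28548431396484), 88.49581909179688)
cheek 48 ((492.2565612792969, -14.664466857910156), (61.31379699707031, 76.15064239501953), 88.06610107421875)
671 ((494.86614990234375, -13.145092010498047), (60.62759780883789, 98.2235107421875), 87.4249038696289)
cheek 30 ((494.8072814941406, -12.778055191040039), (56.885498046875, 73.00108337402344), 87.40579986572266)
```

Emit:
send_rows:
  deltas:
    - {"dx":200,"dy":-160}
    - {"dx":200,"dy":-160}
    - {"dx":200,"dy":-160}
    - {"dx":200,"dy":-160}
    - {"dx":200,"dy":-160}

```text
$.deltas[0]: bad value
```

```bash
python3 -c "
from h import *
s=st();print(s['clock'],s['joints'],s['tcp_pos'],s['orientation'])"
```

```text
0.1 [-1.4330881   0.4777271   0.02235447  1.55634793 -0.01151624  1.10931773
 -0.08310203] [0.16414049 0.65420191 0.24141864] [-3.85131387e-01 -3.11780224e+00  2.62216569e-03]
```

Emit:
send_rows:
  deltas:
    - {"dx":32,"dy":-26,"dz":0,"rx":0,"ry":0,"rz":0}
    - {"dx":64,"dy":-52,"dz":0,"rx":0,"ry":0,"rz":-4}
    - {"dx":96,"dy":-78,"dz":0,"rx":0,"ry":0,"rz":-8}
    - {"dx":128,"dy":-104,"dz":0,"rx":0,"ry":0,"rz":-12}
    - {"dx":160,"dy":-130,"dz":0,"rx":0,"ry":0,"rz":-16}

```text
clock: 0.52
tcp_pos: [0.3254, 0.523, 0.242]
orientation: [-0.82, -3.032, 0.001]
contact_force: [1.2, 0.8, -1.1]
grip_width: 0.0853
gripper_force: 0.0
```

```bash
python3 -c "
from h import *
s=st();print(s['clock'],s['joints'],s['tcp_pos'],s['orientation'])"
```

```text
0.5167 [-1.2134718   0.38085868  0.12843176  1.7103983  -0.05477496  1.05444298
 -0.02459345] [0.32538578 0.52301813 0.24198938] [-8.20246718e-01 -3.03248706e+00  9.46530847e-04]
```

Emit:
send_rows:
  deltas:
    - {"dx":14,"dy":-34,"dz":0,"rx":0,"ry":0,"rz":0}
    - {"dx":29,"dy":-72,"dz":0,"rx":0,"ry":0,"rz":0}
    - {"dx":44,"dy":-110,"dz":0,"rx":0,"ry":0,"rz":0}
    - {"dx":58,"dy":-145,"dz":0,"rx":0,"ry":0,"rz":0}
    - {"dx":72,"dy":-180,"dz":0,"rx":0,"ry":0,"rz":0}

```text
clock: 0.93
tcp_pos: [0.3965, 0.3425, 0.242]
orientation: [-0.816, -3.033, 0.001]
contact_force: [0.9, 0.4, 0.6]
grip_width: 0.0849
gripper_force: 0.0
```

Emit:
send_rows:
  deltas:
    - {"dx":68,"dy":-170,"dz":0,"rx":0,"ry":0,"rz":0}
    - {"dx":68,"dy":-170,"dz":0,"rx":0,"ry":0,"rz":0}
    - {"dx":68,"dy":-170,"dz":0,"rx":0,"ry":0,"rz":0}
    - {"dx":68,"dy":-170,"dz":0,"rx":0,"ry":0,"rz":0}
    - {"dx":68,"dy":-170,"dz":0,"rx":0,"ry":0,"rz":0}

```text
clock: 1.35
tcp_pos: [0.4657, 0.1683, 0.2423]
orientation: [0.826, 3.03, -0.003]
contact_force: [-1.1, -0.3, -0.1]
grip_width: 0.0854
gripper_force: 0.0
```

Emit:
send_rows:
  deltas:
    - {"dx":65,"dy":-162,"dz":0,"rx":0,"ry":0,"rz":0}
    - {"dx":65,"dy":-162,"dz":0,"rx":0,"ry":0,"rz":0}
    - {"dx":65,"dy":-162,"dz":0,"rx":0,"ry":0,"rz":0}
    - {"dx":65,"dy":-162,"dz":0,"rx":0,"ry":0,"rz":0}
    - {"dx":65,"dy":-162,"dz":0,"rx":0,"ry":0,"rz":0}

```text
clock: 1.77
tcp_pos: [0.5306, 0.0048, 0.2426]
orientation: [0.829, 3.028, -0.004]
contact_force: [-0.4, -1.1, 0.5]
grip_width: 0.0852
gripper_force: 0.0
```

Emit:
send_rows:
  deltas:
    - {"dx":65,"dy":-162,"dz":0,"rx":0,"ry":0,"rz":0}
    - {"dx":65,"dy":-162,"dz":0,"rx":0,"ry":0,"rz":0}
    - {"dx":65,"dy":-162,"dz":0,"rx":0,"ry":0,"rz":0}
    - {"dx":65,"dy":-162,"dz":0,"rx":0,"ry":0,"rz":0}
    - {"dx":65,"dy":-162,"dz":0,"rx":0,"ry":0,"rz":0}

```text
clock: 2.18
tcp_pos: [0.5947, -0.1574, 0.2424]
orientation: [0.827, 3.029, -0.007]
contact_force: [0.1, -0.9, 0.7]
grip_width: 0.0851
gripper_force: 0.0
```

```bash
python3 -c "
from h import *
grab('wrist','w0')
s=st();print(s['clock'],s['joints'],s['tcp_pos'],s['orientation'])"
```

```text
2.2333 [-0.20657327  0.40358975  0.47820693  1.73322105 -0.20525043  1.05412105
  1.37834363] [ 0.5944217  -0.15582015  0.24215109] [ 0.82706773  3.02961255 -0.00556765]
```

View pics/w0.png

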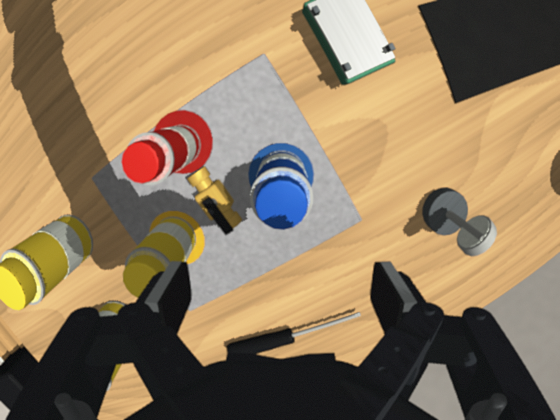

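Emit:
send_rows:
  deltas:
    - {"dx":1,"dy":0,"dz":-35,"rx":0,"ry":0,"rz":0}
    - {"dx":1,"dy":0,"dz":-70,"rx":0,"ry":0,"rz":0}
    - {"dx":1,"dy":0,"dz":-105,"rx":0,"ry":0,"rz":0}
    - {"dx":1,"dy":0,"dz":-135,"rx":0,"ry":0,"rz":0}
    - {"dx":1,"dy":0,"dz":-162,"rx":0,"ry":0,"rz":0}

```text
clock: 2.65
tcp_pos: [0.5941, -0.1475, 0.0779]
orientation: [-0.813, -3.032, -0.001]
contact_force: [-0.3, 0.1, -0.0]
grip_width: 0.0855
gripper_force: 0.0
```

Emit:
send_rows:
  deltas:
    - {"dx":0,"dy":0,"dz":0,"rx":0,"ry":0,"rz":0}
    - {"dx":0,"dy":0,"dz":0,"rx":0,"ry":0,"rz":0}
    - {"dx":0,"dy":0,"dz":0,"rx":0,"ry":0,"rz":0}
    - {"dx":0,"dy":0,"dz":0,"rx":0,"ry":0,"rz":0}
    - {"dx":0,"dy":0,"dz":0,"rx":0,"ry":0,"rz":0}
  jaw: 35
  newtons: 35

```text
clock: 3.07
tcp_pos: [0.5964, -0.1492, 0.0821]
orientation: [0.814, 3.031, 0.001]
contact_force: [0.3, -0.5, -0.7]
grip_width: 0.0519
gripper_force: 35.9
```

Emit:
send_rows:
  deltas:
    - {"dx":0,"dy":0,"dz":0,"rx":0,"ry":0,"rz":0}
    - {"dx":0,"dy":0,"dz":0,"rx":0,"ry":0,"rz":0}
    - {"dx":0,"dy":0,"dz":0,"rx":0,"ry":0,"rz":0}

```text
clock: 3.32
tcp_pos: [0.5963, -0.1493, 0.0817]
orientation: [0.815, 3.032, 0.001]
contact_force: [-0.9, 1.3, 7.0]
grip_width: 0.0518
gripper_force: 35.9
```

Emit:
send_rows:
  deltas:
    - {"dx":0,"dy":0,"dz":12,"rx":0,"ry":0,"rz":0}
    - {"dx":0,"dy":0,"dz":36,"rx":0,"ry":0,"rz":0}
    - {"dx":0,"dy":0,"dz":64,"rx":0,"ry":0,"rz":0}
    - {"dx":-1,"dy":12,"dz":88,"rx":0,"ry":0,"rz":0}
    - {"dx":-2,"dy":35,"dz":100,"rx":0,"ry":0,"rz":0}

```text
clock: 3.73
tcp_pos: [0.594, -0.1182, 0.1844]
orientation: [0.823, 3.027, -0.002]
contact_force: [1.1, -0.9, -1.0]
grip_width: 0.0518
gripper_force: 36.7
```

Emit:
send_rows:
  deltas:
    - {"dx":0,"dy":32,"dz":0,"rx":0,"ry":0,"rz":0}
    - {"dx":0,"dy":64,"dz":0,"rx":0,"ry":0,"rz":0}
    - {"dx":0,"dy":96,"dz":0,"rx":0,"ry":0,"rz":0}
    - {"dx":-1,"dy":128,"dz":0,"rx":0,"ry":0,"rz":0}
    - {"dx":-2,"dy":160,"dz":0,"rx":0,"ry":0,"rz":0}

```text
clock: 4.15
tcp_pos: [0.5909, 0.0471, 0.1811]
orientation: [0.816, 3.034, 0.0]
contact_force: [0.0, -0.3, -1.6]
grip_width: 0.0517
gripper_force: 36.7
```

Emit:
send_rows:
  deltas:
    - {"dx":0,"dy":32,"dz":0,"rx":0,"ry":0,"rz":0}
    - {"dx":0,"dy":64,"dz":0,"rx":0,"ry":0,"rz":0}
    - {"dx":0,"dy":96,"dz":0,"rx":0,"ry":0,"rz":0}
    - {"dx":-1,"dy":128,"dz":0,"rx":0,"ry":0,"rz":0}
    - {"dx":-2,"dy":160,"dz":0,"rx":0,"ry":0,"rz":0}

```text
clock: 4.57
tcp_pos: [0.5888, 0.2071, 0.181]
orientation: [0.816, 3.034, -0.0]
contact_force: [-0.1, 0.3, -0.8]
grip_width: 0.0517
gripper_force: 36.7
```

Emit:
send_rows:
  deltas:
    - {"dx":0,"dy":32,"dz":0,"rx":0,"ry":0,"rz":0}
    - {"dx":0,"dy":64,"dz":0,"rx":0,"ry":0,"rz":0}
    - {"dx":0,"dy":92,"dz":0,"rx":0,"ry":0,"rz":0}
    - {"dx":0,"dy":112,"dz":0,"rx":0,"ry":0,"rz":0}
    - {"dx":0,"dy":120,"dz":0,"rx":0,"ry":0,"rz":0}

```text
clock: 4.98
tcp_pos: [0.5879, 0.3304, 0.1805]
orientation: [-0.808, -3.035, -0.002]
contact_force: [-0.5, 0.5, -1.5]
grip_width: 0.0519
gripper_force: 36.7
```

Emit:
send_rows:
  deltas:
    - {"dx":0,"dy":0,"dz":0,"rx":0,"ry":0,"rz":0}
    - {"dx":0,"dy":0,"dz":-25,"rx":0,"ry":0,"rz":0}
    - {"dx":0,"dy":0,"dz":-50,"rx":0,"ry":0,"rz":0}
    - {"dx":0,"dy":0,"dz":-75,"rx":0,"ry":0,"rz":0}
    - {"dx":0,"dy":0,"dz":-90,"rx":0,"ry":0,"rz":0}

```text
clock: 5.4
tcp_pos: [0.5886, 0.322, 0.0882]
orientation: [-0.819, -3.031, 0.006]
contact_force: [-0.8, 0.3, -2.6]
grip_width: 0.052
gripper_force: 36.8
```

Emit:
send_rows:
  deltas:
    - {"dx":0,"dy":0,"dz":-8,"rx":0,"ry":0,"rz":0}
    - {"dx":0,"dy":0,"dz":-13,"rx":0,"ry":0,"rz":0}
    - {"dx":0,"dy":0,"dz":-13,"rx":0,"ry":0,"rz":0}
    - {"dx":0,"dy":0,"dz":-13,"rx":0,"ry":0,"rz":0}

```text
clock: 5.73
tcp_pos: [0.5904, 0.3244, 0.0785]
orientation: [0.818, 3.032, 0.001]
contact_force: [1.2, 0.8, -2.0]
grip_width: 0.0513
gripper_force: 36.2
```

Emit:
send_rows:
  deltas:
    - {"dx":0,"dy":0,"dz":-1,"rx":0,"ry":0,"rz":0}
    - {"dx":0,"dy":0,"dz":-1,"rx":0,"ry":0,"rz":0}
    - {"dx":0,"dy":0,"dz":-1,"rx":0,"ry":0,"rz":0}

```text
clock: 5.98
tcp_pos: [0.5899, 0.3258, 0.0771]
orientation: [0.815, 3.033, 0.001]
contact_force: [0.3, 0.0, 1.3]
grip_width: 0.0513
gripper_force: 36.2
```

Emit:
send_rows:
  deltas:
    - {"dx":0,"dy":0,"dz":0,"rx":0,"ry":0,"rz":0}
    - {"dx":0,"dy":0,"dz":0,"rx":0,"ry":0,"rz":0}
    - {"dx":0,"dy":0,"dz":0,"rx":0,"ry":0,"rz":0}
  jaw: 70

```text
clock: 6.23
tcp_pos: [0.5893, 0.326, 0.0764]
orientation: [0.815, 3.034, 0.001]
contact_force: [-0.0, 0.9, 0.7]
grip_width: 0.0705
gripper_force: 0.0
```

Emit:
send_rows:
  deltas:
    - {"dx":0,"dy":0,"dz":20,"rx":0,"ry":0,"rz":0}
    - {"dx":0,"dy":0,"dz":50,"rx":0,"ry":0,"rz":0}
    - {"dx":0,"dy":0,"dz":85,"rx":0,"ry":0,"rz":0}
    - {"dx":0,"dy":0,"dz":120,"rx":0,"ry":0,"rz":0}
    - {"dx":0,"dy":0,"dz":140,"rx":0,"ry":0,"rz":0}

```text
clock: 6.65
tcp_pos: [0.5907, 0.3263, 0.2206]
orientation: [0.815, 3.031, 0.006]
contact_force: [0.5, 0.3, 1.2]
grip_width: 0.0698
gripper_force: 0.0
```

```bash
python3 -c "
from h import *
grab('scene','s1')
s=st();print(s['clock'],s['tcp_pos'])"
```

```text
6.7 [0.59220183 0.32698086 0.22391375]
```

View pics/s1.png

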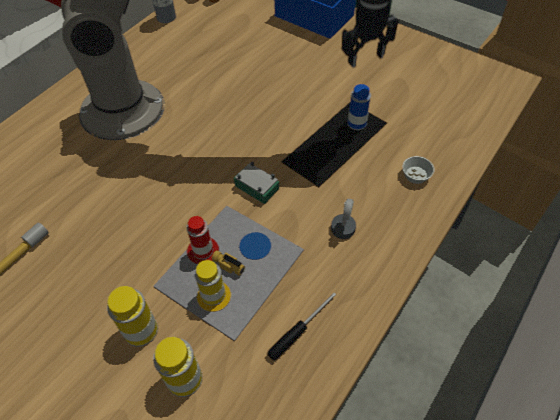

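Blue now stands on the mat at (358,108), and its disc at (255,245) is free. Next is the red can.

Emit:
send_rows:
  deltas:
    - {"dx":-28,"dy":-188,"dz":0,"rx":0,"ry":0,"rz":0}
    - {"dx":-28,"dy":-188,"dz":0,"rx":0,"ry":0,"rz":0}
    - {"dx":-28,"dy":-188,"dz":0,"rx":0,"ry":0,"rz":0}
    - {"dx":-28,"dy":-188,"dz":0,"rx":0,"ry":0,"rz":0}
    - {"dx":-28,"dy":-188,"dz":0,"rx":0,"ry":0,"rz":0}
  jaw: 80

```text
clock: 7.12
tcp_pos: [0.5603, 0.132, 0.2163]
orientation: [-0.823, -3.032, 0.003]
contact_force: [0.4, -1.1, 0.6]
grip_width: 0.0799
gripper_force: 0.0
```

Emit:
send_rows:
  deltas:
    - {"dx":-28,"dy":-188,"dz":0,"rx":0,"ry":0,"rz":0}
    - {"dx":-28,"dy":-188,"dz":0,"rx":0,"ry":0,"rz":0}
    - {"dx":-28,"dy":-188,"dz":0,"rx":0,"ry":0,"rz":0}
    - {"dx":-28,"dy":-188,"dz":0,"rx":0,"ry":0,"rz":0}
    - {"dx":-28,"dy":-188,"dz":0,"rx":0,"ry":0,"rz":0}

```text
clock: 7.53
tcp_pos: [0.5318, -0.0556, 0.2165]
orientation: [0.823, 3.031, -0.002]
contact_force: [1.0, -0.9, 0.2]
grip_width: 0.0802
gripper_force: 0.0
```

Emit:
send_rows:
  deltas:
    - {"dx":-29,"dy":-188,"dz":0,"rx":0,"ry":0,"rz":0}
    - {"dx":-29,"dy":-188,"dz":0,"rx":0,"ry":0,"rz":0}
    - {"dx":-29,"dy":-188,"dz":0,"rx":0,"ry":0,"rz":0}
    - {"dx":-29,"dy":-188,"dz":0,"rx":0,"ry":0,"rz":0}
    - {"dx":-29,"dy":-188,"dz":0,"rx":0,"ry":0,"rz":0}

```text
clock: 7.95
tcp_pos: [0.5024, -0.2434, 0.2167]
orientation: [0.822, 3.031, -0.003]
contact_force: [-0.2, -0.5, -0.3]
grip_width: 0.08
gripper_force: 0.0
```

Emit:
send_rows:
  deltas:
    - {"dx":0,"dy":0,"dz":0,"rx":0,"ry":0,"rz":0}
    - {"dx":0,"dy":0,"dz":0,"rx":0,"ry":0,"rz":0}
    - {"dx":0,"dy":0,"dz":0,"rx":0,"ry":0,"rz":0}
    - {"dx":0,"dy":0,"dz":0,"rx":0,"ry":0,"rz":0}

```text
clock: 8.28
tcp_pos: [0.5048, -0.2365, 0.2161]
orientation: [-0.811, -3.035, -0.001]
contact_force: [-0.9, -0.2, -0.1]
grip_width: 0.08
gripper_force: 0.0
```

Emit:
send_rows:
  deltas:
    - {"dx":0,"dy":-1,"dz":-32,"rx":0,"ry":0,"rz":0}
    - {"dx":0,"dy":-1,"dz":-64,"rx":0,"ry":0,"rz":0}
    - {"dx":0,"dy":-1,"dz":-96,"rx":0,"ry":0,"rz":0}
    - {"dx":0,"dy":-1,"dz":-124,"rx":0,"ry":0,"rz":0}
    - {"dx":0,"dy":-1,"dz":-140,"rx":0,"ry":0,"rz":0}

```text
clock: 8.7
tcp_pos: [0.5033, -0.2365, 0.0732]
orientation: [-0.81, -3.031, -0.001]
contact_force: [0.5, 1.2, -0.1]
grip_width: 0.0798
gripper_force: 0.0
```

Emit:
send_rows:
  deltas:
    - {"dx":0,"dy":0,"dz":0,"rx":0,"ry":0,"rz":0}
    - {"dx":0,"dy":0,"dz":0,"rx":0,"ry":0,"rz":0}
    - {"dx":0,"dy":0,"dz":0,"rx":0,"ry":0,"rz":0}

```text
clock: 8.95
tcp_pos: [0.5053, -0.2389, 0.0774]
orientation: [0.813, 3.033, 0.0]
contact_force: [-0.0, -0.0, 0.5]
grip_width: 0.0801
gripper_force: 0.0
```

Emit:
send_rows:
  deltas:
    - {"dx":0,"dy":0,"dz":0,"rx":0,"ry":0,"rz":0}
    - {"dx":0,"dy":0,"dz":0,"rx":0,"ry":0,"rz":0}
    - {"dx":0,"dy":0,"dz":0,"rx":0,"ry":0,"rz":0}
    - {"dx":0,"dy":0,"dz":0,"rx":0,"ry":0,"rz":0}
    - {"dx":0,"dy":0,"dz":0,"rx":0,"ry":0,"rz":0}
  jaw: 30
  newtons: 35

```text
clock: 9.37
tcp_pos: [0.505, -0.2394, 0.0775]
orientation: [0.815, 3.032, 0.001]
contact_force: [-0.6, 1.6, 6.1]
grip_width: 0.0452
gripper_force: 35.0
```

Emit:
send_rows:
  deltas:
    - {"dx":0,"dy":0,"dz":0,"rx":0,"ry":0,"rz":0}
    - {"dx":0,"dy":0,"dz":0,"rx":0,"ry":0,"rz":0}
    - {"dx":0,"dy":0,"dz":0,"rx":0,"ry":0,"rz":0}

```text
clock: 9.62
tcp_pos: [0.5051, -0.2394, 0.0775]
orientation: [0.815, 3.032, 0.001]
contact_force: [0.3, 1.2, 6.1]
grip_width: 0.0455
gripper_force: 35.0
```

Emit:
send_rows:
  deltas:
    - {"dx":0,"dy":0,"dz":12,"rx":0,"ry":0,"rz":0}
    - {"dx":0,"dy":0,"dz":36,"rx":0,"ry":0,"rz":0}
    - {"dx":0,"dy":0,"dz":64,"rx":0,"ry":0,"rz":0}
    - {"dx":2,"dy":12,"dz":88,"rx":0,"ry":0,"rz":0}
    - {"dx":6,"dy":35,"dz":100,"rx":0,"ry":0,"rz":0}

```text
clock: 10.03
tcp_pos: [0.5104, -0.2079, 0.1803]
orientation: [0.823, 3.027, -0.002]
contact_force: [0.4, -0.1, -1.6]
grip_width: 0.0456
gripper_force: 36.2
```

Emit:
send_rows:
  deltas:
    - {"dx":5,"dy":32,"dz":0,"rx":0,"ry":0,"rz":0}
    - {"dx":10,"dy":64,"dz":0,"rx":0,"ry":0,"rz":0}
    - {"dx":15,"dy":96,"dz":0,"rx":0,"ry":0,"rz":0}
    - {"dx":20,"dy":128,"dz":0,"rx":0,"ry":0,"rz":0}
    - {"dx":25,"dy":160,"dz":0,"rx":0,"ry":0,"rz":0}

```text
clock: 10.45
tcp_pos: [0.5351, -0.0429, 0.1773]
orientation: [0.816, 3.033, 0.001]
contact_force: [0.4, 0.3, -2.2]
grip_width: 0.045
gripper_force: 36.2
```

Emit:
send_rows:
  deltas:
    - {"dx":5,"dy":32,"dz":0,"rx":0,"ry":0,"rz":0}
    - {"dx":10,"dy":64,"dz":0,"rx":0,"ry":0,"rz":0}
    - {"dx":15,"dy":96,"dz":0,"rx":0,"ry":0,"rz":0}
    - {"dx":20,"dy":128,"dz":0,"rx":0,"ry":0,"rz":0}
    - {"dx":25,"dy":160,"dz":0,"rx":0,"ry":0,"rz":0}

```text
clock: 10.87
tcp_pos: [0.5601, 0.1171, 0.1772]
orientation: [0.816, 3.033, 0.0]
contact_force: [1.4, -0.2, -1.8]
grip_width: 0.0454
gripper_force: 36.2
```

Emit:
send_rows:
  deltas:
    - {"dx":5,"dy":32,"dz":0,"rx":0,"ry":0,"rz":0}
    - {"dx":10,"dy":62,"dz":0,"rx":0,"ry":0,"rz":0}
    - {"dx":14,"dy":89,"dz":0,"rx":0,"ry":0,"rz":0}
    - {"dx":17,"dy":108,"dz":0,"rx":0,"ry":0,"rz":0}
    - {"dx":18,"dy":116,"dz":0,"rx":0,"ry":0,"rz":0}

```text
clock: 11.28
tcp_pos: [0.5779, 0.2359, 0.1769]
orientation: [-0.809, -3.036, -0.003]
contact_force: [-0.4, 1.3, -2.1]
grip_width: 0.0454
gripper_force: 36.3
```

Emit:
send_rows:
  deltas:
    - {"dx":0,"dy":0,"dz":0,"rx":0,"ry":0,"rz":0}
    - {"dx":0,"dy":0,"dz":-25,"rx":0,"ry":0,"rz":0}
    - {"dx":0,"dy":0,"dz":-50,"rx":0,"ry":0,"rz":0}
    - {"dx":0,"dy":0,"dz":-75,"rx":0,"ry":0,"rz":0}
    - {"dx":0,"dy":0,"dz":-90,"rx":0,"ry":0,"rz":0}

```text
clock: 11.7
tcp_pos: [0.5771, 0.2285, 0.0845]
orientation: [-0.819, -3.031, 0.005]
contact_force: [-0.8, -0.6, -2.3]
grip_width: 0.0452
gripper_force: 36.3
```

Emit:
send_rows:
  deltas:
    - {"dx":0,"dy":0,"dz":-8,"rx":0,"ry":0,"rz":0}
    - {"dx":0,"dy":0,"dz":-13,"rx":0,"ry":0,"rz":0}
    - {"dx":0,"dy":0,"dz":-13,"rx":0,"ry":0,"rz":0}
    - {"dx":0,"dy":0,"dz":-14,"rx":0,"ry":0,"rz":0}
    - {"dx":0,"dy":0,"dz":-14,"rx":0,"ry":0,"rz":0}

```text
clock: 12.12
tcp_pos: [0.5793, 0.2308, 0.0736]
orientation: [0.817, 3.032, 0.001]
contact_force: [-0.3, -1.8, 3.2]
grip_width: 0.045
gripper_force: 36.7
```

Emit:
send_rows:
  deltas:
    - {"dx":0,"dy":0,"dz":0,"rx":0,"ry":0,"rz":0}
    - {"dx":0,"dy":0,"dz":0,"rx":0,"ry":0,"rz":0}
    - {"dx":0,"dy":0,"dz":0,"rx":0,"ry":0,"rz":0}
  jaw: 66

```text
clock: 12.37
tcp_pos: [0.5784, 0.232, 0.0727]
orientation: [0.815, 3.034, 0.001]
contact_force: [-0.0, -0.1, -0.3]
grip_width: 0.066
gripper_force: 0.0
```

Emit:
send_rows:
  deltas:
    - {"dx":0,"dy":0,"dz":20,"rx":0,"ry":0,"rz":0}
    - {"dx":0,"dy":0,"dz":50,"rx":0,"ry":0,"rz":0}
    - {"dx":0,"dy":0,"dz":85,"rx":0,"ry":0,"rz":0}
    - {"dx":0,"dy":0,"dz":120,"rx":0,"ry":0,"rz":0}
    - {"dx":0,"dy":0,"dz":143,"rx":0,"ry":0,"rz":0}

```text
clock: 12.78
tcp_pos: [0.5793, 0.232, 0.2189]
orientation: [0.815, 3.031, 0.004]
contact_force: [0.6, 0.0, -0.3]
grip_width: 0.0663
gripper_force: 0.0
```

Emit:
send_rows:
  deltas:
    - {"dx":6,"dy":-182,"dz":0,"rx":0,"ry":0,"rz":0}
    - {"dx":6,"dy":-182,"dz":0,"rx":0,"ry":0,"rz":0}
    - {"dx":6,"dy":-182,"dz":0,"rx":0,"ry":0,"rz":0}
    - {"dx":6,"dy":-182,"dz":0,"rx":0,"ry":0,"rz":0}
    - {"dx":6,"dy":-182,"dz":0,"rx":0,"ry":0,"rz":0}
  jaw: 82

```text
clock: 13.2
tcp_pos: [0.5839, 0.0422, 0.2161]
orientation: [0.826, 3.029, -0.003]
contact_force: [-0.1, -1.1, -0.1]
grip_width: 0.0822
gripper_force: 0.0
```

Emit:
send_rows:
  deltas:
    - {"dx":6,"dy":-182,"dz":0,"rx":0,"ry":0,"rz":0}
    - {"dx":6,"dy":-182,"dz":0,"rx":0,"ry":0,"rz":0}
    - {"dx":6,"dy":-182,"dz":0,"rx":0,"ry":0,"rz":0}
    - {"dx":6,"dy":-182,"dz":0,"rx":0,"ry":0,"rz":0}
    - {"dx":6,"dy":-182,"dz":0,"rx":0,"ry":0,"rz":0}

```text
clock: 13.62
tcp_pos: [0.5892, -0.1399, 0.2161]
orientation: [0.826, 3.029, -0.005]
contact_force: [-0.4, -1.3, 0.1]
grip_width: 0.0821
gripper_force: 0.0
```

Emit:
send_rows:
  deltas:
    - {"dx":6,"dy":-182,"dz":0,"rx":0,"ry":0,"rz":0}
    - {"dx":6,"dy":-182,"dz":0,"rx":0,"ry":0,"rz":0}
    - {"dx":6,"dy":-182,"dz":0,"rx":0,"ry":0,"rz":0}
    - {"dx":6,"dy":-182,"dz":0,"rx":0,"ry":0,"rz":0}
    - {"dx":6,"dy":-182,"dz":0,"rx":0,"ry":0,"rz":0}

```text
clock: 14.03
tcp_pos: [0.5942, -0.3217, 0.2158]
orientation: [0.825, 3.03, -0.007]
contact_force: [-0.2, -1.4, 0.6]
grip_width: 0.0823
gripper_force: 0.0
```

Emit:
send_rows:
  deltas:
    - {"dx":0,"dy":0,"dz":0,"rx":0,"ry":0,"rz":0}
    - {"dx":0,"dy":0,"dz":0,"rx":0,"ry":0,"rz":0}
    - {"dx":0,"dy":0,"dz":0,"rx":0,"ry":0,"rz":0}
    - {"dx":0,"dy":0,"dz":0,"rx":0,"ry":0,"rz":0}

```text
clock: 14.37
tcp_pos: [0.597, -0.3119, 0.2151]
orientation: [-0.811, -3.035, -0.002]
contact_force: [0.5, 0.5, 0.3]
grip_width: 0.0826
gripper_force: 0.0
```

Emit:
send_rows:
  deltas:
    - {"dx":-1,"dy":0,"dz":-32,"rx":0,"ry":0,"rz":0}
    - {"dx":-1,"dy":0,"dz":-64,"rx":0,"ry":0,"rz":0}
    - {"dx":-1,"dy":0,"dz":-96,"rx":0,"ry":0,"rz":0}
    - {"dx":-1,"dy":0,"dz":-124,"rx":0,"ry":0,"rz":0}
    - {"dx":-1,"dy":0,"dz":-142,"rx":0,"ry":0,"rz":0}

```text
clock: 14.78
tcp_pos: [0.5947, -0.311, 0.0702]
orientation: [-0.81, -3.032, -0.003]
contact_force: [-0.6, 0.4, 0.7]
grip_width: 0.082
gripper_force: 0.0
```

Emit:
send_rows:
  deltas:
    - {"dx":0,"dy":0,"dz":0,"rx":0,"ry":0,"rz":0}
    - {"dx":0,"dy":0,"dz":0,"rx":0,"ry":0,"rz":0}
    - {"dx":0,"dy":0,"dz":0,"rx":0,"ry":0,"rz":0}

```text
clock: 15.03
tcp_pos: [0.5964, -0.3139, 0.0749]
orientation: [0.813, 3.032, -0.0]
contact_force: [0.0, -0.1, -0.4]
grip_width: 0.0817
gripper_force: 0.0
```

Emit:
send_rows:
  deltas:
    - {"dx":0,"dy":0,"dz":0,"rx":0,"ry":0,"rz":0}
    - {"dx":0,"dy":0,"dz":0,"rx":0,"ry":0,"rz":0}
    - {"dx":0,"dy":0,"dz":0,"rx":0,"ry":0,"rz":0}
    - {"dx":0,"dy":0,"dz":0,"rx":0,"ry":0,"rz":0}
    - {"dx":0,"dy":0,"dz":0,"rx":0,"ry":0,"rz":0}
  jaw: 38
  newtons: 35

```text
clock: 15.45
tcp_pos: [0.5963, -0.3146, 0.0751]
orientation: [0.815, 3.031, 0.0]
contact_force: [-0.3, 1.2, 7.2]
grip_width: 0.0537
gripper_force: 36.0
```

Emit:
send_rows:
  deltas:
    - {"dx":0,"dy":0,"dz":0,"rx":0,"ry":0,"rz":0}
    - {"dx":0,"dy":0,"dz":0,"rx":0,"ry":0,"rz":0}
    - {"dx":0,"dy":0,"dz":0,"rx":0,"ry":0,"rz":0}

```text
clock: 15.7
tcp_pos: [0.5963, -0.3146, 0.0751]
orientation: [0.814, 3.032, 0.0]
contact_force: [-1.0, 1.7, 7.0]
grip_width: 0.0532
gripper_force: 36.0
```

Emit:
send_rows:
  deltas:
    - {"dx":0,"dy":0,"dz":12,"rx":0,"ry":0,"rz":0}
    - {"dx":0,"dy":0,"dz":36,"rx":0,"ry":0,"rz":0}
    - {"dx":0,"dy":0,"dz":64,"rx":0,"ry":0,"rz":0}
    - {"dx":-1,"dy":12,"dz":88,"rx":0,"ry":0,"rz":0}
    - {"dx":-2,"dy":35,"dz":100,"rx":0,"ry":0,"rz":0}

```text
clock: 16.12
tcp_pos: [0.5931, -0.2837, 0.1776]
orientation: [0.822, 3.027, -0.005]
contact_force: [0.7, -1.1, -1.7]
grip_width: 0.0533
gripper_force: 37.5
```

Emit:
send_rows:
  deltas:
    - {"dx":-2,"dy":32,"dz":0,"rx":0,"ry":0,"rz":0}
    - {"dx":-4,"dy":64,"dz":0,"rx":0,"ry":0,"rz":0}
    - {"dx":-6,"dy":96,"dz":0,"rx":0,"ry":0,"rz":0}
    - {"dx":-8,"dy":128,"dz":0,"rx":0,"ry":0,"rz":0}
    - {"dx":-10,"dy":160,"dz":0,"rx":0,"ry":0,"rz":0}

```text
clock: 16.53
tcp_pos: [0.5826, -0.1179, 0.1739]
orientation: [-0.816, -3.034, -0.0]
contact_force: [0.4, -0.2, -2.2]
grip_width: 0.0536
gripper_force: 37.5
```

Emit:
send_rows:
  deltas:
    - {"dx":-2,"dy":32,"dz":0,"rx":0,"ry":0,"rz":0}
    - {"dx":-4,"dy":64,"dz":0,"rx":0,"ry":0,"rz":0}
    - {"dx":-6,"dy":96,"dz":0,"rx":0,"ry":0,"rz":0}
    - {"dx":-8,"dy":128,"dz":0,"rx":0,"ry":0,"rz":0}
    - {"dx":-10,"dy":160,"dz":0,"rx":0,"ry":0,"rz":0}

```text
clock: 16.95
tcp_pos: [0.5726, 0.042, 0.1739]
orientation: [-0.816, -3.034, -0.0]
contact_force: [0.9, -0.2, -2.0]
grip_width: 0.0534
gripper_force: 37.5
```

Emit:
send_rows:
  deltas:
    - {"dx":-2,"dy":30,"dz":0,"rx":0,"ry":0,"rz":0}
    - {"dx":-4,"dy":56,"dz":0,"rx":0,"ry":0,"rz":0}
    - {"dx":-6,"dy":78,"dz":0,"rx":0,"ry":0,"rz":0}
    - {"dx":-7,"dy":90,"dz":0,"rx":0,"ry":0,"rz":0}
    - {"dx":-7,"dy":94,"dz":0,"rx":0,"ry":0,"rz":0}

```text
clock: 17.37
tcp_pos: [0.5657, 0.1373, 0.1735]
orientation: [-0.81, -3.035, -0.001]
contact_force: [-1.2, -0.5, -3.0]
grip_width: 0.0533
gripper_force: 37.5
```

Emit:
send_rows:
  deltas:
    - {"dx":0,"dy":0,"dz":0,"rx":0,"ry":0,"rz":0}
    - {"dx":0,"dy":0,"dz":-25,"rx":0,"ry":0,"rz":0}
    - {"dx":0,"dy":0,"dz":-50,"rx":0,"ry":0,"rz":0}
    - {"dx":0,"dy":0,"dz":-75,"rx":0,"ry":0,"rz":0}
    - {"dx":0,"dy":0,"dz":-90,"rx":0,"ry":0,"rz":0}

```text
clock: 17.78
tcp_pos: [0.5654, 0.1317, 0.0813]
orientation: [-0.82, -3.031, 0.004]
contact_force: [-0.9, -0.1, -2.2]
grip_width: 0.0533
gripper_force: 37.5
```

Emit:
send_rows:
  deltas:
    - {"dx":0,"dy":0,"dz":-8,"rx":0,"ry":0,"rz":0}
    - {"dx":0,"dy":0,"dz":-13,"rx":0,"ry":0,"rz":0}
    - {"dx":0,"dy":0,"dz":-13,"rx":0,"ry":0,"rz":0}
    - {"dx":0,"dy":0,"dz":-14,"rx":0,"ry":0,"rz":0}
    - {"dx":0,"dy":0,"dz":-14,"rx":0,"ry":0,"rz":0}

```text
clock: 18.2
tcp_pos: [0.5674, 0.1334, 0.0706]
orientation: [0.817, 3.031, 0.001]
contact_force: [-0.4, -2.6, 4.8]
grip_width: 0.0532
gripper_force: 38.1
```

Emit:
send_rows:
  deltas:
    - {"dx":0,"dy":0,"dz":0,"rx":0,"ry":0,"rz":0}
    - {"dx":0,"dy":0,"dz":0,"rx":0,"ry":0,"rz":0}
    - {"dx":0,"dy":0,"dz":0,"rx":0,"ry":0,"rz":0}
  jaw: 70

```text
clock: 18.45
tcp_pos: [0.5666, 0.1348, 0.0697]
orientation: [0.815, 3.033, 0.001]
contact_force: [-0.0, 0.1, -0.0]
grip_width: 0.0699
gripper_force: 0.0
```

Emit:
send_rows:
  deltas:
    - {"dx":0,"dy":0,"dz":20,"rx":0,"ry":0,"rz":0}
    - {"dx":0,"dy":0,"dz":50,"rx":0,"ry":0,"rz":0}
    - {"dx":0,"dy":0,"dz":85,"rx":0,"ry":0,"rz":0}
    - {"dx":0,"dy":0,"dz":120,"rx":0,"ry":0,"rz":0}
    - {"dx":0,"dy":0,"dz":143,"rx":0,"ry":0,"rz":0}

```text
clock: 18.87
tcp_pos: [0.5674, 0.1348, 0.2157]
orientation: [0.815, 3.031, 0.003]
contact_force: [0.6, -0.0, -0.0]
grip_width: 0.0698
gripper_force: 0.0
```

```bash
cat > m2.py <<'E'
from h import *
import sys
k0=sys.argv[1]
a=grab('scene','s'+k0);b=grab('top','t'+k0)
cv2.imwrite(f'pics/c{k0}.png',np.hstack([cv2.resize(a['frame'][60:380,120:440],(400,400)),cv2.resize(b['frame'][100:300,100:400],(400,267)) if 0 else cv2.resize(b['frame'][70:350,100:380],(400,400))]))
for n,g in(('scene',a),('top',b)):
    P=cloud(g); H,S,V=[c.astype(int) for c in cv2.split(cv2.cvtColor(g['frame'],cv2.COLOR_BGR2HSV))]
    M={'blue':(abs(H-115)<12)&(S>120),'red':((H<6)|(H>174))&(S>140),'yellow':(abs(H-26)<7)&(S>160)}
    for c,m in M.items():
        for lo,hi,l in((.108,.16,'cap'),(.004,.014,'disc')):
            mm=(m&(P[...,2]>lo)&(P[...,2]<hi)&(P[...,0]>.42)&(P[...,0]<.8)&(P[...,1]>-.38)&(P[...,1]<.45)).astype(np.uint8)
            k,L,s,cc=cv2.connectedComponentsWithStats(mm)
            for i in range(1,k):
                if s[i,4]>60:
                    q=P[L==i]; (cx,cy),rad=cv2.minEnclosingCircle(q[:,:2].astype(np.float32))
                    w=ray(g,cc[i],.008)[0] if l=='disc' else q.mean(0)
                    print(n,c,l,s[i,4],'circ',np.round([cx,cy,rad],4),'cen',np.round(w[:2],4),'z',np.round(np.percentile(q[:,2],[5,50,95]),4))
    br=(P[...,2]>.012)&(P[...,2]<.055)&(H>10)&(H<26)&(S>110)&(abs(P[...,0]-.58)<.09)&(abs(P[...,1]+.237)<.08)
    br2=(P[...,2]>.015)&(P[...,2]<.06)&(abs(P[...,0]-.58)<.09)&(abs(P[...,1]+.237)<.06)
    for m,l in((br,'brass'),(br2,'valve')):
        q=P[m]
        if len(q)>30: print(n,l,len(q),cv2.minAreaRect((q[:,:2]*1000).astype(np.float32)),q[:,2].max())
    lv=br2&(P[...,2]>.042);q=P[lv]
    if len(q)>8: print(n,'lever',len(q),q.mean(0),cv2.minAreaRect((q[:,:2]*1000).astype(np.float32)))
s=st();print(s['clock'],s['tcp_pos'])
E
python3 m2.py 2
```

```text
scene blue cap 215 circ [0.5944 0.3205 0.023 ] cen [0.5957 0.3161] z [0.1107 0.1278 0.1319]
scene blue disc 637 circ [ 0.5975 -0.1588  0.039 ] cen [ 0.5966 -0.1586] z [0.0056 0.0087 0.0118]
scene red cap 156 circ [0.5796 0.2302 0.0197] cen [0.5824 0.2256] z [0.1115 0.1234 0.1275]
scene red disc 612 circ [ 0.5032 -0.2363  0.0388] cen [ 0.5005 -0.2381] z [0.0058 0.0089 0.0122]
scene yellow cap 220 circ [0.566 0.134 0.025] cen [0.5681 0.1301] z [0.1105 0.1187 0.1221]
scene yellow disc 779 circ [ 0.5978 -0.3142  0.0375] cen [ 0.5981 -0.3145] z [0.0055 0.0088 0.0121]
scene brass 360 ((582.7276000976562, -270.7028503417969), (77.46830749511719, 97.51397705078125), 6.719415664672852) 0.052619409770029435
scene valve 438 ((558.0768432617188, -238.23741149902344), (119.31126403808594, 30.607328414916992), 1.9007879495620728) 0.052654759029288956
scene lever 101 [ 0.59248076 -0.23702571  0.04832415] ((591.7062377929688, -236.7719268798828), (45.68475341796875, 13.470234870910645), 2.369279623031616)
top blue disc 429 circ [ 0.5975 -0.158   0.0366] cen [ 0.5976 -0.1588] z [0.005  0.0083 0.0122]
top red disc 473 circ [ 0.5029 -0.2376  0.0369] cen [ 0.5033 -0.2375] z [0.0049 0.0083 0.0119]
top yellow disc 456 circ [ 0.5989 -0.3142  0.0375] cen [ 0.5988 -0.3146] z [0.0049 0.0083 0.012 ]
top brass 194 ((587.3272094726562, -271.33782958984375), (76.41158294677734, 106.03276062011719), 12.7740478515625) 0.050809195922552286
top valve 249 ((576.2111206054688, -252.49221801757812), (67.04549407958984, 74.15870666503906), 81.7495346069336) 0.05361981382248282
top lever 66 [ 0.59373169 -0.23569849  0.04781032] ((590.9236450195312, -234.97314453125), (15.522603034973145, 49.7574577331543), 82.00067901611328)
18.9667 [0.56899975 0.13525086 0.2169009 ]
```

View pics/c2.png

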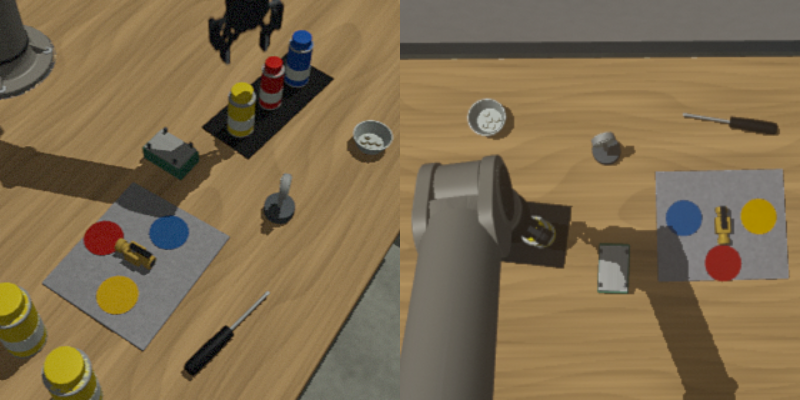

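All three cans stand on the mat (left half of the crop, around (270,85)), and the board is clear except for the valve. Next, the valve.

Emit:
send_rows:
  deltas:
    - {"dx":6,"dy":-186,"dz":0,"rx":0,"ry":0,"rz":16}
    - {"dx":6,"dy":-186,"dz":0,"rx":0,"ry":0,"rz":16}
    - {"dx":6,"dy":-186,"dz":0,"rx":0,"ry":0,"rz":16}
    - {"dx":6,"dy":-186,"dz":0,"rx":0,"ry":0,"rz":16}
    - {"dx":6,"dy":-186,"dz":0,"rx":0,"ry":0,"rz":16}
  jaw: 60

```text
clock: 19.38
tcp_pos: [0.5711, -0.0576, 0.212]
orientation: [-0.394, -3.117, 0.004]
contact_force: [0.1, -1.6, 0.2]
grip_width: 0.0605
gripper_force: 0.0
```

Emit:
send_rows:
  deltas:
    - {"dx":6,"dy":-186,"dz":0,"rx":0,"ry":0,"rz":15.5}
    - {"dx":6,"dy":-186,"dz":0,"rx":0,"ry":0,"rz":15.5}
    - {"dx":6,"dy":-186,"dz":0,"rx":0,"ry":0,"rz":15.5}
    - {"dx":6,"dy":-186,"dz":0,"rx":0,"ry":0,"rz":15.5}
    - {"dx":6,"dy":-186,"dz":0,"rx":0,"ry":0,"rz":15.5}

```text
clock: 19.8
tcp_pos: [0.5766, -0.243, 0.2117]
orientation: [0.031, -3.141, 0.004]
contact_force: [-0.2, 0.0, 0.6]
grip_width: 0.0604
gripper_force: 0.0
```

Emit:
send_rows:
  deltas:
    - {"dx":0,"dy":0,"dz":-30,"rx":0,"ry":0,"rz":0}
    - {"dx":0,"dy":0,"dz":-60,"rx":0,"ry":0,"rz":0}
    - {"dx":0,"dy":0,"dz":-90,"rx":0,"ry":0,"rz":0}
    - {"dx":0,"dy":0,"dz":-110,"rx":0,"ry":0,"rz":0}
    - {"dx":0,"dy":0,"dz":-120,"rx":0,"ry":0,"rz":0}

```text
clock: 20.22
tcp_pos: [0.576, -0.2362, 0.0883]
orientation: [0.039, -3.136, -0.003]
contact_force: [-0.3, 0.2, -0.3]
grip_width: 0.0602
gripper_force: 0.0
```

Emit:
send_rows:
  deltas:
    - {"dx":0,"dy":0,"dz":0,"rx":0,"ry":0,"rz":0}
    - {"dx":0,"dy":0,"dz":0,"rx":0,"ry":0,"rz":0}
    - {"dx":0,"dy":0,"dz":0,"rx":0,"ry":0,"rz":0}
    - {"dx":0,"dy":0,"dz":0,"rx":0,"ry":0,"rz":0}

```text
clock: 20.55
tcp_pos: [0.5793, -0.2377, 0.0939]
orientation: [-0.039, 3.139, -0.001]
contact_force: [0.2, -1.2, -0.3]
grip_width: 0.06
gripper_force: 0.0
```

```bash
python3 -c "
from h import *
g=grab('wrist','w1')
s=st();o=R.from_rotvec(s['orientation']).as_matrix();print(s['clock'],s['tcp_pos'],np.degrees(np.arctan2(o[1,1],o[0,1])),o[:,2])
# project expected valve pts into fisheye
f=foc(g);im=g['frame'].copy()
c,sn=np.cos(.026),np.sin(.026)
for x,y,z in((0,0,.036),(.017,.015,.036),(.017,-.015,.036),(-.017,.015,.036),(-.017,-.015,.036),(.038,0,.019),(-.038,0,.019)):
    p=np.array([.5788+c*x-sn*y,-.2372+sn*x+c*y,z]);q=rot(g).inv().apply(p-np.array(g['xyz']))
    th=np.arctan2(np.hypot(q[0],q[1]),q[2]);k=f*th/np.hypot(q[0],q[1]);cv2.circle(im,(int(g['cx']+q[0]*k),int(g['cy']+q[1]*k)),3,(255,0,255),-1)
cv2.imwrite('pics/w1m.png',im)"
```

```text
20.6 [ 0.57922211 -0.23761736  0.09385328] 91.41917482442899 [ 2.59818552e-03 -6.33683381e-04 -9.99996424e-01]
```

View pics/w1m.png

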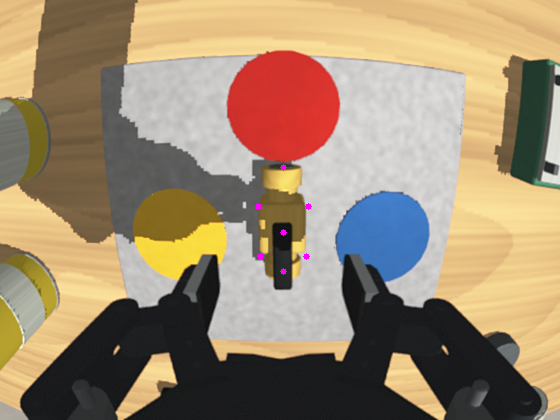

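```bash
python3 -c "
import cv2
a=cv2.imread('pics/w1.png')[140:310,220:345];b=cv2.imread('pics/w1m.png')[140:310,220:345]
cv2.imwrite('pics/w1z.png',cv2.hconcat([cv2.resize(i,(400,544),interpolation=2) for i in(a,b)]))"
```

```text
(no output)
```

View pics/w1z.png

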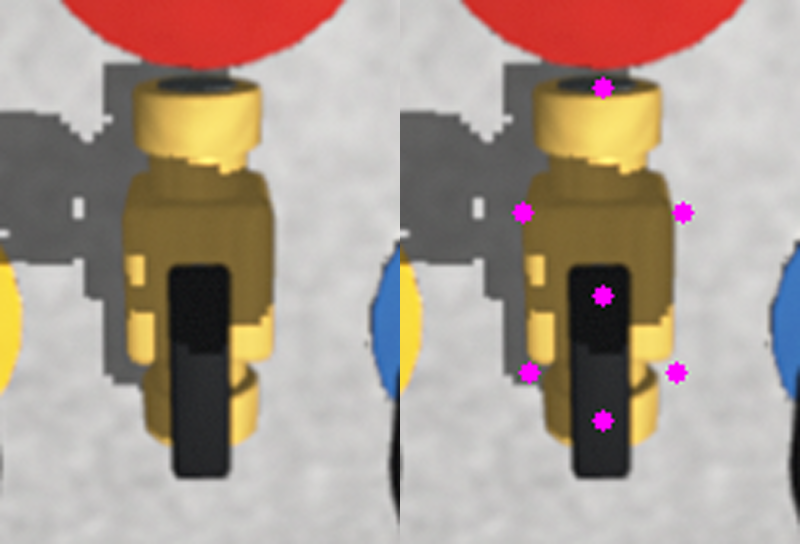

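The wrist crop shows the block and pipe ends at the predicted points, about 1 mm off sideways. The lever lies along the pipe and the jaws straddle the block, so I'm going down to grasp.

Emit:
send_rows:
  deltas:
    - {"dx":-0.5,"dy":-0.5,"dz":-25,"rx":0,"ry":0,"rz":0}
    - {"dx":-0.5,"dy":-0.5,"dz":-45,"rx":0,"ry":0,"rz":0}
    - {"dx":-0.5,"dy":-0.5,"dz":-60,"rx":0,"ry":0,"rz":0}
    - {"dx":-0.5,"dy":-0.5,"dz":-70,"rx":0,"ry":0,"rz":0}
    - {"dx":-0.5,"dy":-0.5,"dz":-74,"rx":0,"ry":0,"rz":0}

```text
clock: 21.02
tcp_pos: [0.5774, -0.2375, 0.0176]
orientation: [0.039, -3.14, -0.001]
contact_force: [-0.3, 0.5, 0.1]
grip_width: 0.0597
gripper_force: 0.0
```

Emit:
send_rows:
  deltas:
    - {"dx":0,"dy":0,"dz":0,"rx":0,"ry":0,"rz":0}
    - {"dx":0,"dy":0,"dz":0,"rx":0,"ry":0,"rz":0}
    - {"dx":0,"dy":0,"dz":0,"rx":0,"ry":0,"rz":0}

```text
clock: 21.27
tcp_pos: [0.5786, -0.2382, 0.0195]
orientation: [-0.039, 3.14, -0.001]
contact_force: [1.1, -0.5, -0.2]
grip_width: 0.0598
gripper_force: 0.0
```

Emit:
send_rows:
  deltas:
    - {"dx":0,"dy":0,"dz":0,"rx":0,"ry":0,"rz":0}
    - {"dx":0,"dy":0,"dz":0,"rx":0,"ry":0,"rz":0}
    - {"dx":0,"dy":0,"dz":0,"rx":0,"ry":0,"rz":0}
    - {"dx":0,"dy":0,"dz":0,"rx":0,"ry":0,"rz":0}
    - {"dx":0,"dy":0,"dz":0,"rx":0,"ry":0,"rz":0}
  jaw: 18
  newtons: 40

```text
clock: 21.68
tcp_pos: [0.5783, -0.2379, 0.0191]
orientation: [-0.039, 3.14, -0.0]
contact_force: [-0.6, 2.2, 5.6]
grip_width: 0.0293
gripper_force: 40.8
```

Emit:
send_rows:
  deltas:
    - {"dx":0,"dy":0,"dz":0,"rx":0,"ry":0,"rz":0}
    - {"dx":0,"dy":0,"dz":0,"rx":0,"ry":0,"rz":0}
    - {"dx":0,"dy":0,"dz":0,"rx":0,"ry":0,"rz":0}

```text
clock: 21.93
tcp_pos: [0.5783, -0.2378, 0.0191]
orientation: [-0.039, 3.14, -0.0]
contact_force: [-1.1, 0.3, 5.8]
grip_width: 0.0296
gripper_force: 40.8
```

Emit:
send_rows:
  deltas:
    - {"dx":0,"dy":0,"dz":12,"rx":0,"ry":0,"rz":0}
    - {"dx":0,"dy":0,"dz":36,"rx":0,"ry":0,"rz":0}
    - {"dx":0,"dy":0,"dz":64,"rx":0,"ry":0,"rz":0}
    - {"dx":-6,"dy":12,"dz":88,"rx":0,"ry":0,"rz":0}
    - {"dx":-14,"dy":36,"dz":100,"rx":0,"ry":0,"rz":0}

```text
clock: 22.35
tcp_pos: [0.5646, -0.2058, 0.1219]
orientation: [-0.031, 3.137, -0.006]
contact_force: [1.1, -0.3, -2.7]
grip_width: 0.0291
gripper_force: 40.3
```

Emit:
send_rows:
  deltas:
    - {"dx":-11,"dy":30,"dz":0,"rx":0,"ry":0,"rz":-1}
    - {"dx":-22,"dy":60,"dz":0,"rx":0,"ry":0,"rz":-2}
    - {"dx":-33,"dy":90,"dz":0,"rx":0,"ry":0,"rz":-3}
    - {"dx":-44,"dy":120,"dz":0,"rx":0,"ry":0,"rz":-3.7}
    - {"dx":-54,"dy":145,"dz":0,"rx":0,"ry":0,"rz":-3.7}

```text
clock: 22.77
tcp_pos: [0.5084, -0.0546, 0.1185]
orientation: [-0.062, -3.14, -0.001]
contact_force: [-0.3, 0.9, -3.0]
grip_width: 0.0295
gripper_force: 40.2
```

Emit:
send_rows:
  deltas:
    - {"dx":-8,"dy":22,"dz":0,"rx":0,"ry":0,"rz":0}
    - {"dx":-14,"dy":38,"dz":0,"rx":0,"ry":0,"rz":0}
    - {"dx":-16,"dy":43,"dz":-15,"rx":0,"ry":0,"rz":0}
    - {"dx":-16,"dy":43,"dz":-35,"rx":0,"ry":0,"rz":0}
    - {"dx":-16,"dy":43,"dz":-48,"rx":0,"ry":0,"rz":0}

```text
clock: 23.18
tcp_pos: [0.4929, -0.0128, 0.0697]
orientation: [-0.06, -3.14, -0.001]
contact_force: [0.2, 0.3, -2.7]
grip_width: 0.0296
gripper_force: 40.0
```

Emit:
send_rows:
  deltas:
    - {"dx":0,"dy":0,"dz":0,"rx":0,"ry":0,"rz":0}
    - {"dx":0,"dy":0,"dz":0,"rx":0,"ry":0,"rz":0}
    - {"dx":0,"dy":0,"dz":0,"rx":0,"ry":0,"rz":0}
    - {"dx":0,"dy":0,"dz":0,"rx":0,"ry":0,"rz":0}

```text
clock: 23.52
tcp_pos: [0.4945, -0.014, 0.0713]
orientation: [0.063, 3.139, 0.0]
contact_force: [-0.5, 0.1, -3.1]
grip_width: 0.0298
gripper_force: 40.1
```

```bash
python3 -c "
from h import *
g=grab('wrist','w2')
s=st();o=R.from_rotvec(s['orientation']).as_matrix();print(s['clock'],s['tcp_pos'],np.degrees(np.arctan2(o[1,1],o[0,1])),s['contact_force'])
f=foc(g);im=g['frame'].copy()
a=np.radians(-2.2);c,sn=np.cos(a),np.sin(a)
for x,y in((.05,.031),(.05,-.031),(-.05,.031),(-.05,-.031)):
    p=np.array([.4948+c*x-sn*y,-.014+sn*x+c*y,.04]);q=rot(g).inv().apply(p-np.array(g['xyz']))
    th=np.arctan2(np.hypot(q[0],q[1]),q[2]);k=f*th/np.hypot(q[0],q[1]);cv2.circle(im,(int(g['cx']+q[0]*k),int(g['cy']+q[1]*k)),2,(255,0,255),-1)
cv2.imwrite('pics/w2m.png',cv2.resize(im[100:370,130:430],(660,594),interpolation=2))"
```

```text
23.5667 [ 0.49443372 -0.01392885  0.07124858] 87.69458517859607 [-0.47004752 -0.54002244 -3.19242842]
```

View pics/w2m.png

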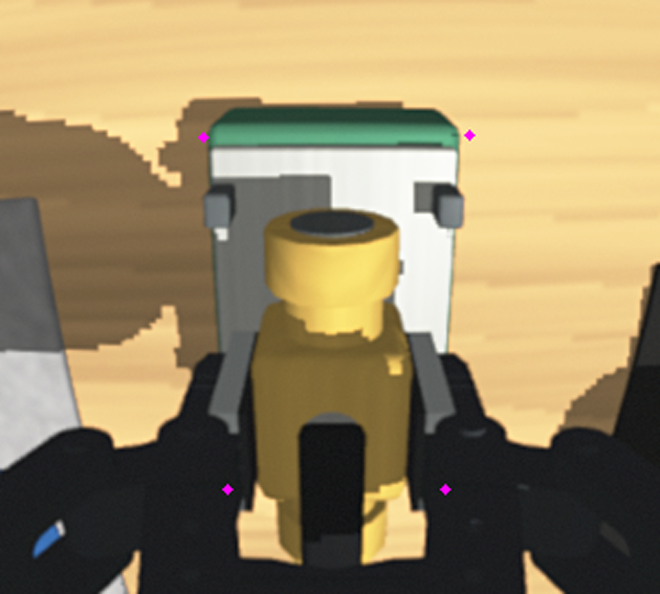

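The wrist view shows the valve over the cradle, square to it and centred between the cheeks (pipe centre at 332 px, cheek centre at 334 px). Lowering it now.

Emit:
send_rows:
  deltas:
    - {"dx":0.5,"dy":0,"dz":-6,"rx":0,"ry":0,"rz":0}
    - {"dx":0.5,"dy":0,"dz":-12,"rx":0,"ry":0,"rz":0}
    - {"dx":0.5,"dy":0,"dz":-16,"rx":0,"ry":0,"rz":0}
    - {"dx":0.5,"dy":0,"dz":-17.5,"rx":0,"ry":0,"rz":0}
    - {"dx":0.5,"dy":0,"dz":-17.5,"rx":0,"ry":0,"rz":0}

```text
clock: 23.98
tcp_pos: [0.494, -0.0137, 0.053]
orientation: [-0.063, -3.14, -0.001]
contact_force: [-3.6, 0.5, 6.8]
grip_width: 0.0294
gripper_force: 41.6
```

Emit:
send_rows:
  deltas:
    - {"dx":0,"dy":0,"dz":-0.5,"rx":0,"ry":0,"rz":0}
    - {"dx":0,"dy":0,"dz":-0.5,"rx":0,"ry":0,"rz":0}
    - {"dx":0,"dy":0,"dz":-0.5,"rx":0,"ry":0,"rz":0}
    - {"dx":0,"dy":0,"dz":-0.5,"rx":0,"ry":0,"rz":0}

```text
clock: 24.32
tcp_pos: [0.494, -0.0137, 0.053]
orientation: [-0.063, -3.14, -0.002]
contact_force: [-3.5, 1.4, 14.4]
grip_width: 0.0292
gripper_force: 42.6
```

Emit:
send_rows:
  deltas:
    - {"dx":0,"dy":0,"dz":0,"rx":0,"ry":0,"rz":0}
    - {"dx":0,"dy":0,"dz":0,"rx":0,"ry":0,"rz":0}
    - {"dx":0,"dy":0,"dz":0,"rx":0,"ry":0,"rz":0}
  jaw: 52

```text
clock: 24.57
tcp_pos: [0.4945, -0.0138, 0.0522]
orientation: [0.063, 3.141, -0.0]
contact_force: [-0.6, 0.1, -1.2]
grip_width: 0.0519
gripper_force: 0.0
```

Emit:
send_rows:
  deltas:
    - {"dx":0,"dy":0,"dz":15,"rx":0,"ry":0,"rz":0}
    - {"dx":0,"dy":0,"dz":45,"rx":0,"ry":0,"rz":0}
    - {"dx":0,"dy":0,"dz":80,"rx":0,"ry":0,"rz":0}
    - {"dx":0,"dy":0,"dz":120,"rx":0,"ry":0,"rz":0}
    - {"dx":0,"dy":0,"dz":160,"rx":0,"ry":0,"rz":0}

```text
clock: 24.98
tcp_pos: [0.4936, -0.0141, 0.2135]
orientation: [-0.063, -3.139, 0.001]
contact_force: [0.8, 1.1, 0.9]
grip_width: 0.0517
gripper_force: 0.0
```

Emit:
send_rows:
  deltas:
    - {"dx":35,"dy":74,"dz":0,"rx":0,"ry":0,"rz":-7}
    - {"dx":35,"dy":74,"dz":0,"rx":0,"ry":0,"rz":-14}
    - {"dx":35,"dy":74,"dz":0,"rx":0,"ry":0,"rz":-21}
    - {"dx":35,"dy":74,"dz":0,"rx":0,"ry":0,"rz":-28}
    - {"dx":35,"dy":74,"dz":0,"rx":0,"ry":0,"rz":-28}
  jaw: 82

```text
clock: 25.4
tcp_pos: [0.5293, 0.061, 0.212]
orientation: [-0.825, -3.031, 0.001]
contact_force: [-0.2, -0.0, -0.1]
grip_width: 0.0817
gripper_force: 0.0
```

Emit:
send_rows:
  deltas:
    - {"dx":37,"dy":73,"dz":0,"rx":0,"ry":0,"rz":0}
    - {"dx":37,"dy":73,"dz":0,"rx":0,"ry":0,"rz":0}
    - {"dx":37,"dy":73,"dz":0,"rx":0,"ry":0,"rz":0}
    - {"dx":37,"dy":73,"dz":0,"rx":0,"ry":0,"rz":0}
    - {"dx":37,"dy":73,"dz":0,"rx":0,"ry":0,"rz":0}

```text
clock: 25.82
tcp_pos: [0.5659, 0.1324, 0.2119]
orientation: [-0.817, -3.033, 0.002]
contact_force: [0.4, 0.1, -1.0]
grip_width: 0.0818
gripper_force: 0.0
```

```bash
python3 - <<'E'
from h import *
a=grab('scene','s3');b=grab('top','t3')
cv2.imwrite('pics/c3.png',np.hstack([cv2.resize(a['frame'][130:230,200:300],(400,400),interpolation=2),cv2.resize(b['frame'][210:310,200:300],(400,400),interpolation=2)]))
for g in(a,b):
    P=cloud(g);m=(P[...,2]>.055)&(P[...,2]<.1)&(abs(P[...,0]-.495)<.06)&(abs(P[...,1]+.014)<.045);q=P[m]
    print(len(q),q[:,2].max(),cv2.minAreaRect((q[:,:2]*1000).astype(np.float32)) if len(q)>5 else '')
s=st();o=R.from_rotvec(s['orientation']).as_matrix();print(s['clock'],s['tcp_pos'],np.degrees(np.arctan2(o[1,1],o[0,1])))
E
```

```text
336 0.08898203253822135 ((494.814453125, -15.234161376953125), (78.885009765625, 38.88627243041992), 11.67617416381836)
253 0.08793795206911614 ((496.3619689941406, -11.731433868408203), (36.46885681152344, 76.95340728759766), 78.47708129882812)
25.9167 [0.56582084 0.13141054 0.21215966] 59.66819268482317
```

View pics/c3.png

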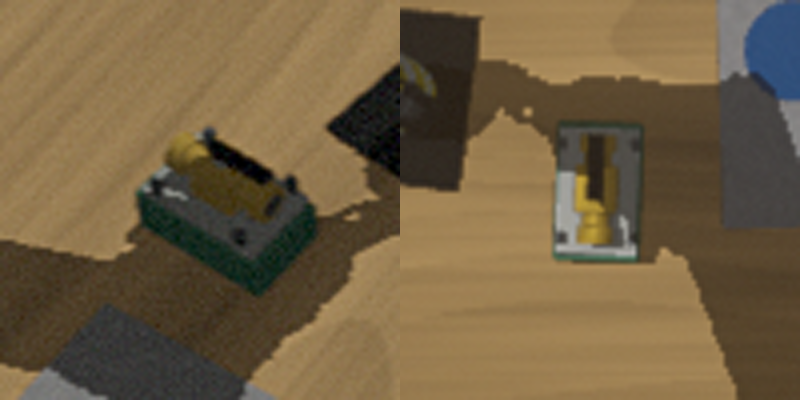

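The valve lies lever up and square in the cradle, with its centre at about (0.4955, -0.0135). Returning the yellow can first.

Emit:
send_rows:
  deltas:
    - {"dx":0,"dy":1,"dz":0,"rx":0,"ry":0,"rz":0}
    - {"dx":0,"dy":1,"dz":-36,"rx":0,"ry":0,"rz":0}
    - {"dx":0,"dy":1,"dz":-72,"rx":0,"ry":0,"rz":0}
    - {"dx":0,"dy":1,"dz":-108,"rx":0,"ry":0,"rz":0}
    - {"dx":0,"dy":1,"dz":-142,"rx":0,"ry":0,"rz":0}

```text
clock: 26.33
tcp_pos: [0.566, 0.1335, 0.0691]
orientation: [0.821, 3.032, 0.001]
contact_force: [0.1, -0.4, -0.7]
grip_width: 0.0819
gripper_force: 0.0
```

Emit:
send_rows:
  deltas:
    - {"dx":0,"dy":0,"dz":0,"rx":0,"ry":0,"rz":0}
    - {"dx":0,"dy":0,"dz":0,"rx":0,"ry":0,"rz":0}
    - {"dx":0,"dy":0,"dz":0,"rx":0,"ry":0,"rz":0}

```text
clock: 26.58
tcp_pos: [0.5675, 0.1338, 0.0721]
orientation: [0.821, 3.03, 0.002]
contact_force: [0.4, 0.2, 0.3]
grip_width: 0.0821
gripper_force: 0.0
```

Emit:
send_rows:
  deltas:
    - {"dx":0,"dy":0,"dz":0,"rx":0,"ry":0,"rz":0}
    - {"dx":0,"dy":0,"dz":0,"rx":0,"ry":0,"rz":0}
    - {"dx":0,"dy":0,"dz":0,"rx":0,"ry":0,"rz":0}
    - {"dx":0,"dy":0,"dz":0,"rx":0,"ry":0,"rz":0}
    - {"dx":0,"dy":0,"dz":0,"rx":0,"ry":0,"rz":0}
  jaw: 38
  newtons: 35

```text
clock: 27.0
tcp_pos: [0.5675, 0.1342, 0.0724]
orientation: [0.82, 3.03, 0.003]
contact_force: [-1.6, -2.4, 8.2]
grip_width: 0.053
gripper_force: 35.3
```

Emit:
send_rows:
  deltas:
    - {"dx":0,"dy":0,"dz":0,"rx":0,"ry":0,"rz":0}
    - {"dx":0,"dy":0,"dz":0,"rx":0,"ry":0,"rz":0}
    - {"dx":0,"dy":0,"dz":0,"rx":0,"ry":0,"rz":0}

```text
clock: 27.25
tcp_pos: [0.5675, 0.1343, 0.0724]
orientation: [0.82, 3.03, 0.003]
contact_force: [-1.4, -1.5, 8.6]
grip_width: 0.0535
gripper_force: 35.3
```

Emit:
send_rows:
  deltas:
    - {"dx":0,"dy":0,"dz":12,"rx":0,"ry":0,"rz":0}
    - {"dx":0,"dy":0,"dz":36,"rx":0,"ry":0,"rz":0}
    - {"dx":0,"dy":0,"dz":64,"rx":0,"ry":0,"rz":0}
    - {"dx":1,"dy":-12,"dz":88,"rx":0,"ry":0,"rz":0}
    - {"dx":5,"dy":-35,"dz":100,"rx":0,"ry":0,"rz":0}

```text
clock: 27.67
tcp_pos: [0.5721, 0.1026, 0.1741]
orientation: [0.812, 3.032, 0.007]
contact_force: [0.6, -0.4, -1.7]
grip_width: 0.0533
gripper_force: 37.8
```

Emit:
send_rows:
  deltas:
    - {"dx":4,"dy":-32,"dz":0,"rx":0,"ry":0,"rz":0}
    - {"dx":8,"dy":-64,"dz":0,"rx":0,"ry":0,"rz":0}
    - {"dx":11,"dy":-96,"dz":0,"rx":0,"ry":0,"rz":0}
    - {"dx":13,"dy":-128,"dz":0,"rx":0,"ry":0,"rz":0}
    - {"dx":15,"dy":-160,"dz":0,"rx":0,"ry":0,"rz":0}

```text
clock: 28.08
tcp_pos: [0.5861, -0.0621, 0.1715]
orientation: [0.82, 3.032, 0.001]
contact_force: [1.2, 1.1, -3.3]
grip_width: 0.0531
gripper_force: 37.8
```

Emit:
send_rows:
  deltas:
    - {"dx":2,"dy":-32,"dz":0,"rx":0,"ry":0,"rz":0}
    - {"dx":4,"dy":-64,"dz":0,"rx":0,"ry":0,"rz":0}
    - {"dx":6,"dy":-96,"dz":0,"rx":0,"ry":0,"rz":0}
    - {"dx":8,"dy":-128,"dz":0,"rx":0,"ry":0,"rz":0}
    - {"dx":10,"dy":-160,"dz":0,"rx":0,"ry":0,"rz":0}

```text
clock: 28.5
tcp_pos: [0.596, -0.2221, 0.1714]
orientation: [0.82, 3.032, 0.001]
contact_force: [-0.6, 0.4, -2.5]
grip_width: 0.0532
gripper_force: 37.8
```

Emit:
send_rows:
  deltas:
    - {"dx":1,"dy":-30,"dz":0,"rx":0,"ry":0,"rz":0}
    - {"dx":2,"dy":-56,"dz":0,"rx":0,"ry":0,"rz":0}
    - {"dx":2,"dy":-78,"dz":0,"rx":0,"ry":0,"rz":0}
    - {"dx":2,"dy":-90,"dz":0,"rx":0,"ry":0,"rz":0}
    - {"dx":2,"dy":-94,"dz":0,"rx":0,"ry":0,"rz":0}

```text
clock: 28.92
tcp_pos: [0.5973, -0.3175, 0.1712]
orientation: [0.825, 3.031, -0.002]
contact_force: [-0.7, 0.8, -2.9]
grip_width: 0.0534
gripper_force: 37.7
```

Emit:
send_rows:
  deltas:
    - {"dx":0,"dy":0,"dz":0,"rx":0,"ry":0,"rz":0}
    - {"dx":0,"dy":0,"dz":-25,"rx":0,"ry":0,"rz":0}
    - {"dx":0,"dy":0,"dz":-50,"rx":0,"ry":0,"rz":0}
    - {"dx":0,"dy":0,"dz":-75,"rx":0,"ry":0,"rz":0}
    - {"dx":0,"dy":0,"dz":-85,"rx":0,"ry":0,"rz":0}

```text
clock: 29.33
tcp_pos: [0.5974, -0.3105, 0.0819]
orientation: [-0.814, -3.029, -0.004]
contact_force: [-0.3, 0.3, -2.8]
grip_width: 0.0536
gripper_force: 37.7
```

Emit:
send_rows:
  deltas:
    - {"dx":0,"dy":0,"dz":-3,"rx":0,"ry":0,"rz":0}
    - {"dx":0,"dy":0,"dz":-3,"rx":0,"ry":0,"rz":0}
    - {"dx":0,"dy":0,"dz":-3,"rx":0,"ry":0,"rz":0}
    - {"dx":0,"dy":0,"dz":-3,"rx":0,"ry":0,"rz":0}

```text
clock: 29.67
tcp_pos: [0.5993, -0.3151, 0.0841]
orientation: [0.82, 3.03, -0.0]
contact_force: [-0.5, 0.5, -1.9]
grip_width: 0.0531
gripper_force: 37.7
```

Emit:
send_rows:
  deltas:
    - {"dx":-0.5,"dy":0,"dz":-4,"rx":0,"ry":0,"rz":0}
    - {"dx":-0.5,"dy":0,"dz":-7,"rx":0,"ry":0,"rz":0}
    - {"dx":-0.5,"dy":0,"dz":-8,"rx":0,"ry":0,"rz":0}
    - {"dx":-0.5,"dy":0,"dz":-8,"rx":0,"ry":0,"rz":0}
    - {"dx":-0.5,"dy":0,"dz":-8,"rx":0,"ry":0,"rz":0}

```text
clock: 30.08
tcp_pos: [0.5983, -0.3157, 0.0763]
orientation: [0.821, 3.03, -0.0]
contact_force: [-3.0, 0.4, 9.4]
grip_width: 0.0531
gripper_force: 37.8
```

Emit:
send_rows:
  deltas:
    - {"dx":0,"dy":0,"dz":-0.5,"rx":0,"ry":0,"rz":0}
    - {"dx":0,"dy":0,"dz":-0.5,"rx":0,"ry":0,"rz":0}
    - {"dx":0,"dy":0,"dz":-0.5,"rx":0,"ry":0,"rz":0}

```text
clock: 30.33
tcp_pos: [0.5984, -0.3157, 0.0762]
orientation: [0.821, 3.03, 0.0]
contact_force: [-3.4, 1.7, 12.5]
grip_width: 0.0533
gripper_force: 38.2
```

Emit:
send_rows:
  deltas:
    - {"dx":0,"dy":0,"dz":0,"rx":0,"ry":0,"rz":0}
    - {"dx":0,"dy":0,"dz":0,"rx":0,"ry":0,"rz":0}
    - {"dx":0,"dy":0,"dz":0,"rx":0,"ry":0,"rz":0}
  jaw: 72

```text
clock: 30.58
tcp_pos: [0.5979, -0.3148, 0.0739]
orientation: [0.821, 3.032, 0.0]
contact_force: [0.5, -0.1, -0.1]
grip_width: 0.072
gripper_force: 0.0
```

Emit:
send_rows:
  deltas:
    - {"dx":0,"dy":0,"dz":20,"rx":0,"ry":0,"rz":0}
    - {"dx":0,"dy":0,"dz":50,"rx":0,"ry":0,"rz":0}
    - {"dx":0,"dy":0,"dz":85,"rx":0,"ry":0,"rz":0}
    - {"dx":0,"dy":0,"dz":120,"rx":0,"ry":0,"rz":0}
    - {"dx":0,"dy":0,"dz":140,"rx":0,"ry":0,"rz":0}

```text
clock: 31.0
tcp_pos: [0.5988, -0.3158, 0.2178]
orientation: [0.82, 3.028, -0.001]
contact_force: [1.0, -1.0, 1.1]
grip_width: 0.0723
gripper_force: 0.0
```

Emit:
send_rows:
  deltas:
    - {"dx":-6,"dy":182,"dz":0,"rx":0,"ry":0,"rz":0}
    - {"dx":-6,"dy":182,"dz":0,"rx":0,"ry":0,"rz":0}
    - {"dx":-6,"dy":182,"dz":0,"rx":0,"ry":0,"rz":0}
    - {"dx":-6,"dy":182,"dz":0,"rx":0,"ry":0,"rz":0}
    - {"dx":-6,"dy":182,"dz":0,"rx":0,"ry":0,"rz":0}

```text
clock: 31.42
tcp_pos: [0.5921, -0.1251, 0.2131]
orientation: [-0.809, -3.034, -0.006]
contact_force: [1.6, 0.9, 0.3]
grip_width: 0.072
gripper_force: 0.0
```

Emit:
send_rows:
  deltas:
    - {"dx":-7,"dy":182,"dz":0,"rx":0,"ry":0,"rz":0}
    - {"dx":-7,"dy":182,"dz":0,"rx":0,"ry":0,"rz":0}
    - {"dx":-7,"dy":182,"dz":0,"rx":0,"ry":0,"rz":0}
    - {"dx":-7,"dy":182,"dz":0,"rx":0,"ry":0,"rz":0}
    - {"dx":-7,"dy":182,"dz":0,"rx":0,"ry":0,"rz":0}

```text
clock: 31.83
tcp_pos: [0.5842, 0.0571, 0.2133]
orientation: [-0.808, -3.034, -0.004]
contact_force: [-0.2, 0.0, -0.7]
grip_width: 0.0721
gripper_force: 0.0
```

Emit:
send_rows:
  deltas:
    - {"dx":-7,"dy":183,"dz":0,"rx":0,"ry":0,"rz":0}
    - {"dx":-7,"dy":183,"dz":0,"rx":0,"ry":0,"rz":0}
    - {"dx":-7,"dy":183,"dz":0,"rx":0,"ry":0,"rz":0}
    - {"dx":-7,"dy":183,"dz":0,"rx":0,"ry":0,"rz":0}
    - {"dx":-7,"dy":183,"dz":0,"rx":0,"ry":0,"rz":0}

```text
clock: 32.25
tcp_pos: [0.5762, 0.2403, 0.2133]
orientation: [-0.808, -3.034, -0.004]
contact_force: [-0.7, 1.9, -0.4]
grip_width: 0.0717
gripper_force: 0.0
```

Emit:
send_rows:
  deltas:
    - {"dx":0,"dy":0,"dz":0,"rx":0,"ry":0,"rz":0}
    - {"dx":0,"dy":0,"dz":0,"rx":0,"ry":0,"rz":0}
    - {"dx":0,"dy":0,"dz":0,"rx":0,"ry":0,"rz":0}
    - {"dx":0,"dy":0,"dz":0,"rx":0,"ry":0,"rz":0}
    - {"dx":0,"dy":0,"dz":0,"rx":0,"ry":0,"rz":0}

```text
clock: 32.67
tcp_pos: [0.5782, 0.2302, 0.214]
orientation: [0.825, 3.031, -0.0]
contact_force: [-1.0, -0.4, 0.8]
grip_width: 0.0716
gripper_force: 0.0
```

Emit:
send_rows:
  deltas:
    - {"dx":0,"dy":0,"dz":-32,"rx":0,"ry":0,"rz":0}
    - {"dx":0,"dy":0,"dz":-64,"rx":0,"ry":0,"rz":0}
    - {"dx":0,"dy":0,"dz":-96,"rx":0,"ry":0,"rz":0}
    - {"dx":0,"dy":0,"dz":-124,"rx":0,"ry":0,"rz":0}
    - {"dx":0,"dy":0,"dz":-140,"rx":0,"ry":0,"rz":0}

```text
clock: 33.08
tcp_pos: [0.5763, 0.2304, 0.0708]
orientation: [-0.822, -3.029, 0.004]
contact_force: [-0.4, 0.2, -0.1]
grip_width: 0.0719
gripper_force: 0.0
```

Emit:
send_rows:
  deltas:
    - {"dx":0,"dy":0,"dz":0,"rx":0,"ry":0,"rz":0}
    - {"dx":0,"dy":0,"dz":0,"rx":0,"ry":0,"rz":0}
    - {"dx":0,"dy":0,"dz":0,"rx":0,"ry":0,"rz":0}

```text
clock: 33.33
tcp_pos: [0.579, 0.2318, 0.0752]
orientation: [0.822, 3.03, 0.002]
contact_force: [-0.8, -0.3, -0.8]
grip_width: 0.072
gripper_force: 0.0
```

Emit:
send_rows:
  deltas:
    - {"dx":0,"dy":0,"dz":0,"rx":0,"ry":0,"rz":0}
    - {"dx":0,"dy":0,"dz":0,"rx":0,"ry":0,"rz":0}
    - {"dx":0,"dy":0,"dz":0,"rx":0,"ry":0,"rz":0}
    - {"dx":0,"dy":0,"dz":0,"rx":0,"ry":0,"rz":0}
    - {"dx":0,"dy":0,"dz":0,"rx":0,"ry":0,"rz":0}
  jaw: 30
  newtons: 35

```text
clock: 33.75
tcp_pos: [0.5787, 0.2323, 0.0754]
orientation: [0.821, 3.031, 0.002]
contact_force: [-0.7, -1.8, 7.4]
grip_width: 0.0453
gripper_force: 35.0
```

Emit:
send_rows:
  deltas:
    - {"dx":0,"dy":0,"dz":0,"rx":0,"ry":0,"rz":0}
    - {"dx":0,"dy":0,"dz":0,"rx":0,"ry":0,"rz":0}
    - {"dx":0,"dy":0,"dz":0,"rx":0,"ry":0,"rz":0}

```text
clock: 34.0
tcp_pos: [0.5787, 0.2323, 0.0754]
orientation: [0.821, 3.031, 0.002]
contact_force: [-1.2, -0.5, 6.9]
grip_width: 0.045
gripper_force: 35.0
```

Emit:
send_rows:
  deltas:
    - {"dx":0,"dy":0,"dz":15,"rx":0,"ry":0,"rz":0}
    - {"dx":0,"dy":0,"dz":45,"rx":0,"ry":0,"rz":0}
    - {"dx":0,"dy":0,"dz":75,"rx":0,"ry":0,"rz":0}
    - {"dx":-2,"dy":-12,"dz":102,"rx":0,"ry":0,"rz":0}
    - {"dx":-5,"dy":-35,"dz":115,"rx":0,"ry":0,"rz":0}

```text
clock: 34.42
tcp_pos: [0.5741, 0.2009, 0.1924]
orientation: [0.812, 3.031, 0.008]
contact_force: [1.1, -0.1, -1.1]
grip_width: 0.0455
gripper_force: 36.3
```

Emit:
send_rows:
  deltas:
    - {"dx":-5,"dy":-32,"dz":0,"rx":0,"ry":0,"rz":0}
    - {"dx":-10,"dy":-64,"dz":0,"rx":0,"ry":0,"rz":0}
    - {"dx":-15,"dy":-96,"dz":0,"rx":0,"ry":0,"rz":0}
    - {"dx":-20,"dy":-128,"dz":0,"rx":0,"ry":0,"rz":0}
    - {"dx":-25,"dy":-160,"dz":0,"rx":0,"ry":0,"rz":0}

```text
clock: 34.83
tcp_pos: [0.5471, 0.0359, 0.1891]
orientation: [0.82, 3.032, 0.001]
contact_force: [0.3, -1.5, -1.8]
grip_width: 0.0455
gripper_force: 36.3
```

Emit:
send_rows:
  deltas:
    - {"dx":-5,"dy":-32,"dz":0,"rx":0,"ry":0,"rz":0}
    - {"dx":-10,"dy":-64,"dz":0,"rx":0,"ry":0,"rz":0}
    - {"dx":-15,"dy":-96,"dz":0,"rx":0,"ry":0,"rz":0}
    - {"dx":-20,"dy":-128,"dz":0,"rx":0,"ry":0,"rz":0}
    - {"dx":-25,"dy":-160,"dz":0,"rx":0,"ry":0,"rz":0}

```text
clock: 35.25
tcp_pos: [0.5222, -0.1241, 0.1891]
orientation: [0.82, 3.032, 0.001]
contact_force: [0.4, -0.2, -1.6]
grip_width: 0.0455
gripper_force: 36.3
```

Emit:
send_rows:
  deltas:
    - {"dx":-5,"dy":-32,"dz":0,"rx":0,"ry":0,"rz":0}
    - {"dx":-10,"dy":-62,"dz":0,"rx":0,"ry":0,"rz":0}
    - {"dx":-15,"dy":-89,"dz":0,"rx":0,"ry":0,"rz":0}
    - {"dx":-18,"dy":-107,"dz":0,"rx":0,"ry":0,"rz":0}
    - {"dx":-20,"dy":-115,"dz":0,"rx":0,"ry":0,"rz":0}

```text
clock: 35.67
tcp_pos: [0.5016, -0.2411, 0.1893]
orientation: [0.827, 3.03, -0.002]
contact_force: [0.5, 0.1, -1.2]
grip_width: 0.0453
gripper_force: 36.3
```

Emit:
send_rows:
  deltas:
    - {"dx":0,"dy":0,"dz":-10,"rx":0,"ry":0,"rz":0}
    - {"dx":0,"dy":0,"dz":-40,"rx":0,"ry":0,"rz":0}
    - {"dx":0,"dy":0,"dz":-70,"rx":0,"ry":0,"rz":0}
    - {"dx":0,"dy":0,"dz":-92,"rx":0,"ry":0,"rz":0}
    - {"dx":0,"dy":0,"dz":-102,"rx":0,"ry":0,"rz":0}

```text
clock: 36.08
tcp_pos: [0.5014, -0.2344, 0.0832]
orientation: [-0.815, -3.028, -0.002]
contact_force: [-0.2, 0.3, -1.6]
grip_width: 0.0454
gripper_force: 36.3
```

Emit:
send_rows:
  deltas:
    - {"dx":0,"dy":0,"dz":0,"rx":0,"ry":0,"rz":0}
    - {"dx":0,"dy":0,"dz":0,"rx":0,"ry":0,"rz":0}
    - {"dx":0,"dy":0,"dz":0,"rx":0,"ry":0,"rz":0}
    - {"dx":0,"dy":0,"dz":0,"rx":0,"ry":0,"rz":0}

```text
clock: 36.42
tcp_pos: [0.5039, -0.2379, 0.0882]
orientation: [0.819, 3.03, 0.0]
contact_force: [-0.6, -0.2, -1.3]
grip_width: 0.0452
gripper_force: 36.3
```

Emit:
send_rows:
  deltas:
    - {"dx":0,"dy":0,"dz":-4,"rx":0,"ry":0,"rz":0}
    - {"dx":0,"dy":0,"dz":-8,"rx":0,"ry":0,"rz":0}
    - {"dx":0,"dy":0,"dz":-9,"rx":0,"ry":0,"rz":0}
    - {"dx":0,"dy":0,"dz":-9,"rx":0,"ry":0,"rz":0}
    - {"dx":0,"dy":0,"dz":-9,"rx":0,"ry":0,"rz":0}

```text
clock: 36.83
tcp_pos: [0.5034, -0.2384, 0.0791]
orientation: [0.821, 3.03, 0.001]
contact_force: [-2.3, 0.4, 10.4]
grip_width: 0.0451
gripper_force: 36.6
```

Emit:
send_rows:
  deltas:
    - {"dx":0,"dy":0,"dz":-0.5,"rx":0,"ry":0,"rz":0}
    - {"dx":0,"dy":0,"dz":-0.5,"rx":0,"ry":0,"rz":0}
    - {"dx":0,"dy":0,"dz":-0.5,"rx":0,"ry":0,"rz":0}

```text
clock: 37.08
tcp_pos: [0.5035, -0.2385, 0.0791]
orientation: [0.821, 3.03, 0.001]
contact_force: [-4.3, 1.3, 15.2]
grip_width: 0.0455
gripper_force: 37.2
```

Emit:
send_rows:
  deltas:
    - {"dx":0,"dy":0,"dz":0,"rx":0,"ry":0,"rz":0}
    - {"dx":0,"dy":0,"dz":0,"rx":0,"ry":0,"rz":0}
    - {"dx":0,"dy":0,"dz":0,"rx":0,"ry":0,"rz":0}
  jaw: 66

```text
clock: 37.33
tcp_pos: [0.5028, -0.2378, 0.0773]
orientation: [0.821, 3.032, 0.0]
contact_force: [-0.5, 0.6, 0.6]
grip_width: 0.0659
gripper_force: 0.0
```

Emit:
send_rows:
  deltas:
    - {"dx":0,"dy":0,"dz":20,"rx":0,"ry":0,"rz":0}
    - {"dx":0,"dy":0,"dz":50,"rx":0,"ry":0,"rz":0}
    - {"dx":0,"dy":0,"dz":85,"rx":0,"ry":0,"rz":0}
    - {"dx":0,"dy":0,"dz":120,"rx":0,"ry":0,"rz":0}
    - {"dx":0,"dy":0,"dz":140,"rx":0,"ry":0,"rz":0}

```text
clock: 37.75
tcp_pos: [0.5037, -0.2386, 0.2206]
orientation: [0.821, 3.029, -0.0]
contact_force: [-0.2, -0.0, -0.4]
grip_width: 0.0658
gripper_force: 0.0
```

Emit:
send_rows:
  deltas:
    - {"dx":29,"dy":188,"dz":0,"rx":0,"ry":0,"rz":0}
    - {"dx":29,"dy":188,"dz":0,"rx":0,"ry":0,"rz":0}
    - {"dx":29,"dy":188,"dz":0,"rx":0,"ry":0,"rz":0}
    - {"dx":29,"dy":188,"dz":0,"rx":0,"ry":0,"rz":0}
    - {"dx":29,"dy":188,"dz":0,"rx":0,"ry":0,"rz":0}
  jaw: 82

```text
clock: 38.17
tcp_pos: [0.5321, -0.0443, 0.217]
orientation: [-0.813, -3.034, -0.003]
contact_force: [0.3, 0.3, 0.1]
grip_width: 0.0817
gripper_force: 0.0
```

Emit:
send_rows:
  deltas:
    - {"dx":29,"dy":188,"dz":0,"rx":0,"ry":0,"rz":0}
    - {"dx":29,"dy":188,"dz":0,"rx":0,"ry":0,"rz":0}
    - {"dx":29,"dy":188,"dz":0,"rx":0,"ry":0,"rz":0}
    - {"dx":29,"dy":188,"dz":0,"rx":0,"ry":0,"rz":0}
    - {"dx":29,"dy":188,"dz":0,"rx":0,"ry":0,"rz":0}

```text
clock: 38.58
tcp_pos: [0.5606, 0.1443, 0.2169]
orientation: [-0.812, -3.034, -0.003]
contact_force: [0.9, 0.8, 0.6]
grip_width: 0.0822
gripper_force: 0.0
```

Emit:
send_rows:
  deltas:
    - {"dx":29,"dy":188,"dz":0,"rx":0,"ry":0,"rz":0}
    - {"dx":29,"dy":188,"dz":0,"rx":0,"ry":0,"rz":0}
    - {"dx":29,"dy":188,"dz":0,"rx":0,"ry":0,"rz":0}
    - {"dx":29,"dy":188,"dz":0,"rx":0,"ry":0,"rz":0}
    - {"dx":29,"dy":188,"dz":0,"rx":0,"ry":0,"rz":0}

```text
clock: 39.0
tcp_pos: [0.5886, 0.3327, 0.2165]
orientation: [-0.812, -3.034, -0.003]
contact_force: [-0.4, 0.0, -0.6]
grip_width: 0.0823
gripper_force: 0.0
```

Emit:
send_rows:
  deltas:
    - {"dx":0,"dy":0,"dz":0,"rx":0,"ry":0,"rz":0}
    - {"dx":0,"dy":0,"dz":0,"rx":0,"ry":0,"rz":0}
    - {"dx":0,"dy":0,"dz":0,"rx":0,"ry":0,"rz":0}
    - {"dx":0,"dy":0,"dz":0,"rx":0,"ry":0,"rz":0}
    - {"dx":0,"dy":0,"dz":0,"rx":0,"ry":0,"rz":0}

```text
clock: 39.42
tcp_pos: [0.5901, 0.3243, 0.2175]
orientation: [0.824, 3.031, -0.0]
contact_force: [1.2, -0.3, 0.4]
grip_width: 0.0824
gripper_force: 0.0
```

```bash
python3 m2.py 4 | grep -v -e valve -e brass -e lever
```

```text
scene blue cap 214 circ [0.593  0.3212 0.0231] cen [0.5951 0.3159] z [0.111  0.1278 0.1316]
scene blue disc 631 circ [ 0.5957 -0.1584  0.0382] cen [ 0.5964 -0.1585] z [0.0053 0.0086 0.0118]
scene red cap 235 circ [ 0.5056 -0.2395  0.0188] cen [ 0.5083 -0.2421] z [0.1118 0.1277 0.1312]
scene red disc 130 circ [ 0.5154 -0.2263  0.0313] cen [ 0.5243 -0.226 ] z [0.0056 0.0089 0.0113]
scene red disc 96 circ [ 0.4925 -0.2593  0.0281] cen [ 0.4933 -0.2629] z [0.0057 0.0085 0.0121]
scene yellow cap 361 circ [ 0.5968 -0.3168  0.0224] cen [ 0.5996 -0.3179] z [0.112  0.1231 0.1264]
scene yellow disc 240 circ [ 0.5988 -0.3143  0.0373] cen [ 0.6117 -0.3211] z [0.0055 0.0086 0.0119]
top blue disc 443 circ [ 0.5972 -0.1585  0.0362] cen [ 0.5969 -0.1585] z [0.005  0.0086 0.0123]
top red cap 149 circ [ 0.5047 -0.238   0.0193] cen [ 0.5052 -0.2376] z [0.1149 0.1279 0.1309]
top red disc 178 circ [ 0.5029 -0.2369  0.0365] cen [ 0.4982 -0.2246] z [0.0049 0.0081 0.0122]
top yellow cap 198 circ [ 0.597  -0.315   0.0215] cen [ 0.5969 -0.3139] z [0.1191 0.1227 0.126 ]
top yellow disc 126 circ [ 0.5988 -0.3136  0.0368] cen [ 0.5933 -0.2992] z [0.0055 0.0084 0.0121]
39.5167 [0.59000753 0.32491307 0.2175716 ]
```

Emit:
send_rows:
  deltas:
    - {"dx":2,"dy":-1,"dz":-32,"rx":0,"ry":0,"rz":0}
    - {"dx":2,"dy":-1,"dz":-64,"rx":0,"ry":0,"rz":0}
    - {"dx":2,"dy":-1,"dz":-96,"rx":0,"ry":0,"rz":0}
    - {"dx":2,"dy":-1,"dz":-124,"rx":0,"ry":0,"rz":0}
    - {"dx":2,"dy":-1,"dz":-140,"rx":0,"ry":0,"rz":0}

```text
clock: 39.93
tcp_pos: [0.5901, 0.3239, 0.074]
orientation: [-0.821, -3.029, 0.005]
contact_force: [-1.6, 0.3, -0.1]
grip_width: 0.0826
gripper_force: 0.0
```

Emit:
send_rows:
  deltas:
    - {"dx":0,"dy":0,"dz":0,"rx":0,"ry":0,"rz":0}
    - {"dx":0,"dy":0,"dz":0,"rx":0,"ry":0,"rz":0}
    - {"dx":0,"dy":0,"dz":0,"rx":0,"ry":0,"rz":0}

```text
clock: 40.18
tcp_pos: [0.5929, 0.3253, 0.0789]
orientation: [0.821, 3.031, 0.002]
contact_force: [0.2, 0.5, 0.1]
grip_width: 0.0822
gripper_force: 0.0
```

Emit:
send_rows:
  deltas:
    - {"dx":0,"dy":0,"dz":0,"rx":0,"ry":0,"rz":0}
    - {"dx":0,"dy":0,"dz":0,"rx":0,"ry":0,"rz":0}
    - {"dx":0,"dy":0,"dz":0,"rx":0,"ry":0,"rz":0}
    - {"dx":0,"dy":0,"dz":0,"rx":0,"ry":0,"rz":0}
    - {"dx":0,"dy":0,"dz":0,"rx":0,"ry":0,"rz":0}
  jaw: 35
  newtons: 35

```text
clock: 40.6
tcp_pos: [0.5925, 0.3252, 0.0789]
orientation: [0.821, 3.031, 0.002]
contact_force: [-2.0, -1.5, 5.3]
grip_width: 0.0516
gripper_force: 35.1
```

Emit:
send_rows:
  deltas:
    - {"dx":0,"dy":0,"dz":0,"rx":0,"ry":0,"rz":0}
    - {"dx":0,"dy":0,"dz":0,"rx":0,"ry":0,"rz":0}
    - {"dx":0,"dy":0,"dz":0,"rx":0,"ry":0,"rz":0}

```text
clock: 40.85
tcp_pos: [0.5925, 0.3252, 0.0789]
orientation: [0.821, 3.031, 0.002]
contact_force: [-0.9, -1.2, 6.3]
grip_width: 0.0512
gripper_force: 35.1
```

Emit:
send_rows:
  deltas:
    - {"dx":0,"dy":0,"dz":15,"rx":0,"ry":0,"rz":0}
    - {"dx":0,"dy":0,"dz":45,"rx":0,"ry":0,"rz":0}
    - {"dx":0,"dy":0,"dz":75,"rx":0,"ry":0,"rz":0}
    - {"dx":0,"dy":-12,"dz":102,"rx":0,"ry":0,"rz":0}
    - {"dx":0,"dy":-35,"dz":115,"rx":0,"ry":0,"rz":0}

```text
clock: 41.27
tcp_pos: [0.5927, 0.2944, 0.1971]
orientation: [0.812, 3.031, 0.01]
contact_force: [0.4, 0.9, -1.2]
grip_width: 0.0513
gripper_force: 36.7
```

Emit:
send_rows:
  deltas:
    - {"dx":0,"dy":-32,"dz":0,"rx":0,"ry":0,"rz":0}
    - {"dx":0,"dy":-64,"dz":0,"rx":0,"ry":0,"rz":0}
    - {"dx":1,"dy":-96,"dz":0,"rx":0,"ry":0,"rz":0}
    - {"dx":1,"dy":-128,"dz":0,"rx":0,"ry":0,"rz":0}
    - {"dx":2,"dy":-160,"dz":0,"rx":0,"ry":0,"rz":0}

```text
clock: 41.68
tcp_pos: [0.5934, 0.1288, 0.1935]
orientation: [0.82, 3.032, 0.001]
contact_force: [0.3, 0.1, -0.9]
grip_width: 0.0514
gripper_force: 36.7
```

Emit:
send_rows:
  deltas:
    - {"dx":0,"dy":-32,"dz":0,"rx":0,"ry":0,"rz":0}
    - {"dx":0,"dy":-64,"dz":0,"rx":0,"ry":0,"rz":0}
    - {"dx":1,"dy":-96,"dz":0,"rx":0,"ry":0,"rz":0}
    - {"dx":1,"dy":-128,"dz":0,"rx":0,"ry":0,"rz":0}
    - {"dx":2,"dy":-160,"dz":0,"rx":0,"ry":0,"rz":0}

```text
clock: 42.1
tcp_pos: [0.5955, -0.0312, 0.1935]
orientation: [0.82, 3.032, 0.001]
contact_force: [1.8, 0.1, -2.1]
grip_width: 0.0516
gripper_force: 36.7
```

Emit:
send_rows:
  deltas:
    - {"dx":0,"dy":-32,"dz":0,"rx":0,"ry":0,"rz":0}
    - {"dx":0,"dy":-64,"dz":0,"rx":0,"ry":0,"rz":0}
    - {"dx":0,"dy":-96,"dz":0,"rx":0,"ry":0,"rz":0}
    - {"dx":0,"dy":-118,"dz":0,"rx":0,"ry":0,"rz":0}
    - {"dx":0,"dy":-128,"dz":0,"rx":0,"ry":0,"rz":0}

```text
clock: 42.52
tcp_pos: [0.595, -0.1624, 0.1937]
orientation: [0.828, 3.029, -0.002]
contact_force: [-0.3, 0.3, -0.7]
grip_width: 0.0516
gripper_force: 36.7
```

Emit:
send_rows:
  deltas:
    - {"dx":0,"dy":0,"dz":-10,"rx":0,"ry":0,"rz":0}
    - {"dx":0,"dy":0,"dz":-40,"rx":0,"ry":0,"rz":0}
    - {"dx":0,"dy":0,"dz":-70,"rx":0,"ry":0,"rz":0}
    - {"dx":0,"dy":0,"dz":-92,"rx":0,"ry":0,"rz":0}
    - {"dx":0,"dy":0,"dz":-102,"rx":0,"ry":0,"rz":0}

```text
clock: 42.93
tcp_pos: [0.594, -0.1541, 0.0866]
orientation: [-0.815, -3.028, -0.002]
contact_force: [0.0, 0.5, -1.8]
grip_width: 0.0513
gripper_force: 36.8
```

Emit:
send_rows:
  deltas:
    - {"dx":0,"dy":0,"dz":0,"rx":0,"ry":0,"rz":0}
    - {"dx":0,"dy":0,"dz":0,"rx":0,"ry":0,"rz":0}
    - {"dx":0,"dy":0,"dz":0,"rx":0,"ry":0,"rz":0}
    - {"dx":0,"dy":0,"dz":0,"rx":0,"ry":0,"rz":0}

```text
clock: 43.27
tcp_pos: [0.597, -0.1578, 0.092]
orientation: [0.819, 3.03, 0.001]
contact_force: [-0.1, -0.6, -0.7]
grip_width: 0.0515
gripper_force: 36.8
```

Emit:
send_rows:
  deltas:
    - {"dx":0,"dy":0,"dz":-4,"rx":0,"ry":0,"rz":0}
    - {"dx":0,"dy":0,"dz":-8,"rx":0,"ry":0,"rz":0}
    - {"dx":0,"dy":0,"dz":-9.5,"rx":0,"ry":0,"rz":0}
    - {"dx":0,"dy":0,"dz":-9.5,"rx":0,"ry":0,"rz":0}
    - {"dx":0,"dy":0,"dz":-9.5,"rx":0,"ry":0,"rz":0}

```text
clock: 43.68
tcp_pos: [0.5962, -0.159, 0.0821]
orientation: [0.822, 3.03, -0.001]
contact_force: [-2.0, -1.6, 8.0]
grip_width: 0.0512
gripper_force: 34.9
```

Emit:
send_rows:
  deltas:
    - {"dx":0,"dy":0,"dz":-0.3,"rx":0,"ry":0,"rz":0}
    - {"dx":0,"dy":0,"dz":-0.3,"rx":0,"ry":0,"rz":0}
    - {"dx":0,"dy":0,"dz":-0.3,"rx":0,"ry":0,"rz":0}

```text
clock: 43.93
tcp_pos: [0.5963, -0.1591, 0.0821]
orientation: [0.822, 3.03, -0.0]
contact_force: [-3.1, -1.6, 10.3]
grip_width: 0.0513
gripper_force: 35.1
```

Contact made. I'll release, retreat over the mat and check.

Emit:
send_rows:
  deltas:
    - {"dx":0,"dy":0,"dz":0,"rx":0,"ry":0,"rz":0}
    - {"dx":0,"dy":0,"dz":0,"rx":0,"ry":0,"rz":0}
    - {"dx":0,"dy":0,"dz":0,"rx":0,"ry":0,"rz":0}
  jaw: 72

```text
clock: 44.18
tcp_pos: [0.5958, -0.1576, 0.0804]
orientation: [0.82, 3.032, 0.0]
contact_force: [0.6, 0.6, 0.2]
grip_width: 0.0726
gripper_force: 0.0
```

Emit:
send_rows:
  deltas:
    - {"dx":0,"dy":0,"dz":20,"rx":0,"ry":0,"rz":0}
    - {"dx":0,"dy":0,"dz":50,"rx":0,"ry":0,"rz":0}
    - {"dx":0,"dy":0,"dz":85,"rx":0,"ry":0,"rz":0}
    - {"dx":0,"dy":0,"dz":120,"rx":0,"ry":0,"rz":0}
    - {"dx":0,"dy":0,"dz":145,"rx":0,"ry":0,"rz":0}

```text
clock: 44.6
tcp_pos: [0.5964, -0.1581, 0.2283]
orientation: [0.82, 3.03, 0.0]
contact_force: [0.4, 0.3, 0.8]
grip_width: 0.0719
gripper_force: 0.0
```

Emit:
send_rows:
  deltas:
    - {"dx":0,"dy":180,"dz":0,"rx":0,"ry":0,"rz":0}
    - {"dx":0,"dy":180,"dz":0,"rx":0,"ry":0,"rz":0}
    - {"dx":0,"dy":180,"dz":0,"rx":0,"ry":0,"rz":0}
    - {"dx":0,"dy":180,"dz":0,"rx":0,"ry":0,"rz":0}
    - {"dx":0,"dy":180,"dz":0,"rx":0,"ry":0,"rz":0}

```text
clock: 45.02
tcp_pos: [0.5955, 0.0308, 0.2249]
orientation: [-0.807, -3.034, -0.005]
contact_force: [0.7, 2.0, -0.5]
grip_width: 0.072
gripper_force: 0.0
```

Emit:
send_rows:
  deltas:
    - {"dx":0,"dy":180,"dz":0,"rx":0,"ry":0,"rz":0}
    - {"dx":0,"dy":180,"dz":0,"rx":0,"ry":0,"rz":0}
    - {"dx":0,"dy":180,"dz":0,"rx":0,"ry":0,"rz":0}
    - {"dx":0,"dy":180,"dz":0,"rx":0,"ry":0,"rz":0}
    - {"dx":0,"dy":180,"dz":0,"rx":0,"ry":0,"rz":0}

```text
clock: 45.43
tcp_pos: [0.5943, 0.2112, 0.2248]
orientation: [-0.806, -3.034, -0.005]
contact_force: [0.2, 0.8, 0.1]
grip_width: 0.0721
gripper_force: 0.0
```

```bash
python3 m2.py 5 | grep cap
```

```text
scene blue cap 322 circ [ 0.5992 -0.1599  0.0245] cen [ 0.5993 -0.164 ] z [0.1156 0.1324 0.1364]
scene red cap 237 circ [ 0.5046 -0.2383  0.0199] cen [ 0.5083 -0.2418] z [0.111  0.1274 0.1307]
scene yellow cap 365 circ [ 0.5966 -0.317   0.0226] cen [ 0.5995 -0.3179] z [0.1126 0.1233 0.1263]
top blue cap 183 circ [ 0.5964 -0.1587  0.0211] cen [ 0.5965 -0.1594] z [0.1285 0.1328 0.1364]
top red cap 149 circ [ 0.5057 -0.2397  0.0194] cen [ 0.5047 -0.2379] z [0.1178 0.1278 0.1317]
top yellow cap 196 circ [ 0.5976 -0.3147  0.0213] cen [ 0.5971 -0.3141] z [0.1194 0.1231 0.1267]
```

View pics/c5.png

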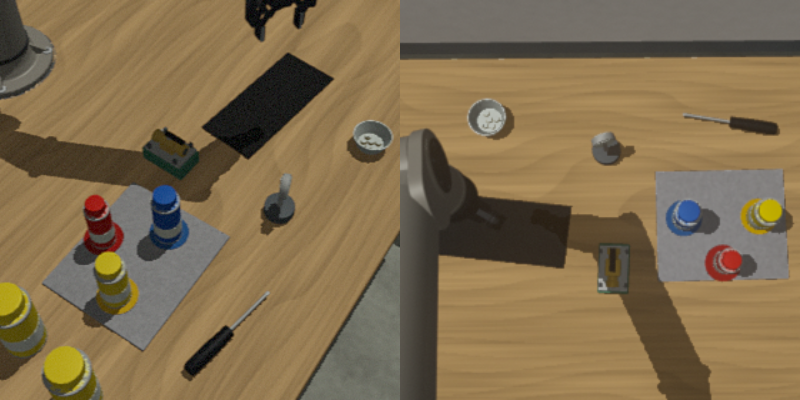

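The final view shows all three cans upright on their own discs, within about 2 mm of centre. The valve is in the cradle, the mat is empty and the gauge hasn't moved. Handing in.

```bash
python3 -c "
from bench import r
print(r.hand_in())"
```

```text
the job is handed in; nothing more can be done
None
```

The job is done and handed in at about 45 s on the robot's clock: the valve lies lever up in the cradle, and all three cans stand back on their own discs, within about 2 mm of centre; the hand-in gave no verdict.

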